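# Set a freshly glazed bottle under the kiln shelf with glazing tongs

## Task

The little narrow-necked bottle on the ware board has just been glazed and must not be touched by hand: pick up the sprung tongs from their rest, take the bottle with them and stand it upright in the middle of the dark tile on the lower kiln shelf, under the loaded upper shelf, without knocking it against the kiln shelves or props. Set it gently right down on the tile before you let go of it, then lay the tongs back on their rest the way they lay, leaving the tile and the other pots where they stand.

Things in the scene. Friction and masses are not known exactly. Their poses are not given: they have to be found in the camera images.
- tongs: Sprung steel glazing tongs, 210 mm long, 0.2 kg, balanced near the cheeks, level on their rest. Origin: grip centre, midway between the two wooden cheeks, at half height; x points along the tongs to the jaws, z up. Arms: strips 12 mm high, 4 mm thick, turning on an upright pin at x = -75 mm (tail boss, radius 7.5 mm, 20 mm high). Take them by the cheeks.
- cheeks (a point): Grip centre of the tongs (their origin). A cheek 38 mm long (x) and 28 mm high (z) on each arm; squeeze them along y. Outer faces 54 mm apart when open; squeeze them to about 50 mm to carry the tongs with open jaws. They may be taken with the tool leaning back toward the tail by up to 45 degrees, so that the gripper stays outside while the level tongs reach in under something.
- jaws (a point): Midway between the jaws, 110 mm ahead of the tongs' origin, same height. Steel V jaws 16 mm high, from 85 to 134 mm ahead of the origin. Open: 70 mm clear at the mouth, 112 mm over the outsides; the gap shrinks 2.5 times as fast as the cheeks close. A held pot's axis settles here.
- tongs_arm (a joint): Closing angle of the tongs (rad): 0 sprung open (54 mm over the cheeks), about 0.19 closed on the bottle (40 mm over the cheeks), 0.27 at the stop. The spring resists with about 9 N at each cheek when open and 13 N on the bottle. A grip of 30 to 50 N holds the bottle well: the jaws then press it with 7 to 15 N.
- rest: Low dark wooden tongs rest, fixed. Origin: on the table under its middle; x is the way the tongs point, z up. Cross bars at x = -55 and +58 mm (12 mm thick; 44 and 108 mm long) carry the arms 39 mm above the table; pegs at their ends stand 4 mm above the origin level of the tongs, inner faces at y = +-15 and +-46.5 mm. Foot between the bars 44 mm wide, 10 mm high.
- rest_seat (a point): Where the origin of the tongs belongs: 45 mm above the rest's origin, the tongs pointing along the rest's x. They lie there with a few mm of play, more when squeezed a little.
- bottle: The glazed bottle to be moved: greyish brown, the only narrow-necked pot on the ware board, 70 mm tall, about 0.09 kg. Origin: centre of its underside, z up its axis. Foot radius 20 mm; belly 52 mm across at 34 to 42 mm up, 51 mm at 30 mm up; neck radius 13 mm from 58 mm up. Best held with the jaws' middle about 30 mm above its foot.
- board: Light wooden ware board with two pale end strips, 88 (x) x 220 (y) x 16 mm, fixed. Origin: centre of its underside; the pots stand 16 mm above the table. Bottle and squat pot stand about 53 mm either side of its middle along y, either way round; its -x long side faces the robot.
- squat_pot: Wide-mouthed pale pot, 60 mm across, 46 mm tall, the bottle's neighbour on the ware board; to be left alone. Origin: centre of its underside.
- kiln_stack: Kiln setting, fixed: lower kiln shelf 200 (x) x 240 (y) x 18 mm, three round props and a like shelf above it (z = 128 to 146 mm), loaded with pots. Origin: on the table under the middle; x points away from the robot into the stack, z up. Front edges at x = -100 mm. Props, 31 mm across, at x = -79, y = +-98 mm and at x = +79, y = 0.
- front_edge (a point): Middle of the lower front edge of the upper kiln shelf: x = -100, y = 0, z = 128 mm in the stack's frame; 110 mm clear between the shelves.
- tile: Square dark tile, 50 x 50 x 8 mm, 0.08 kg, loose on the lower kiln shelf (whose top is 18 mm above the table), about 113 mm behind the front edges; it catches glaze that runs. Origin: centre of its underside; its top is 8 mm higher.
- back_vase: Small vase, 48 mm across, 64 mm tall, at the back left of the lower kiln shelf; to be left alone. Origin: centre of its underside.
- back_jar: Small narrow-necked jar, 44 mm across, 60 mm tall, at the back right of the lower kiln shelf; to be left alone. Origin: centre of its underside.
Things that resemble listed ones, but are neither listed nor needed, are in the scene too. What is shaped like the bottle but turquoise is not meant.

How it is judged (in metres and radians):
On the way, in this order (a step that is already met when the one before it is completed fails the run):
1. the bottle is lifted clear of the ware board in the tongs (z of bottle in the frame of board above 0.026 m and contact force between tongs and bottle above 0.3 N), for 0.2 s.
2. the bottle stands on the tile while the tongs still hold it (contact force between bottle and tile above 0.1 N and contact force between tongs and bottle above 0.3 N and horizontal distance between bottle and tile below 0.02 m), for 0.05 s.
At the end, for the whole second after the job is handed in: the bottle stands upright (within 4 degrees) and at rest on the tile, its axis within 10 mm of the tile's centre and free of the tongs; the tile lies within 15 mm of where it was; the tongs lie still on both bars of their rest, within 20 mm of their place and pointing the same way within 11 degrees (horizontal distance between bottle and tile below 0.01 m and z of bottle in the frame of tile between 0.005 and 0.011 m and angle between bottle's own z axis and vertical below 0.07 rad and linear speed of each of bottle, tongs below 0.01 m/s and contact force between tongs and bottle below 0.05 N and distance of tile from where it was at the start of the episode below 0.015 m and horizontal distance between tongs and rest below 0.02 m and z of tongs in the frame of rest between 0.039 and 0.051 m and angle between the x axis of tongs and the x axis of rest, either way round below 0.2 rad and x of jaws in the frame of rest above 0.05 m); the robot touches nothing.
It fails at once if the bottle touched by the gripper or the arm (contact force between any of the fingers, the arm and bottle above 0.2 N).
It fails at once if the bottle knocked against the kiln shelves or props (contact force between bottle and kiln_stack above 1 N).
It fails at once if the bottle pressed hard onto the tile (over 20 N) (contact force between bottle and tile above 20 N).
It fails at once if the bottle tipped over (angle between bottle's own z axis and vertical above 0.7 rad).
It fails at once if another pot moved by more than 15 mm (distance of any of squat_pot, back_vase, back_jar from where it was at the start of the episode above 0.015 m).
It also fails if it takes over 64 s, if anything falls off the work surface, if the arm or the gripper's body presses on something with over 40 N, if the wrist force passes 120 N, or if a joint passes its speed limit or range.

## Robot

A 6-joint arm with a two-finger parallel gripper is mounted at the origin on a cart in front of the work surface, level with it; the furniture and walls round the work are solid. World frame = base frame: x ahead of the robot, y to its left, z up, the work surface at z = 0. Lengths are in mm, angles in rad, forces in N, time in s.
With the tool pointing down it reaches from about 275 to 875 mm from the base axis. Payload 12.5 kg.
Tool frame: the origin (TCP) lies between the finger pads; the fingertips stand env.tips_ahead ahead of it and the grasp point (between the pads) lies 6 mm ahead of it (env.tips_ahead is the distance from the TCP to the fingertips, in mm); z points along the fingers, y is the line along which they close (so a half turn about z gives the same grasp; the last joint's range is limited). The gripper opens to 85 mm and grips with 20 to 120 N. Pads are 22 mm wide; open, the fingers measure 114 mm over their backs; the gripper's body (76 mm by 85 mm) begins 54 mm behind the grasp point. The pads swing forward as they close: fully open they stand 13 mm farther back than shut.
Start: joints at [1.206, 0.351, 1.652, -0, 1.139, -0.085], TCP at [151.858, 528.605, 217.59] pointing down, gripper open.
Joint ranges: [-2.75, 2.75], [-0.79, 2.1], [0.01, 2.65], [-1.57, 4.71], [0.07, 3.14], [-2.87, 2.87]. Speed limits (rad/s): [2.22, 2.22, 2.79, 3.14, 3.14, 3.14].

## Interface

Orientations are given as [roll, pitch, yaw] about the fixed x, y, z axes, in that order (R = Rz(yaw) Ry(pitch) Rx(roll)).
In Python, from plant import telemetry, read_camera, env, boxes_of, masks_of, spot_point gives the robot as it stands.
- The arm moves only by the tool drive_tool, never from a script. Its argument "deltas" is a list of rows, each an object with "translation": the shift along the world's x, y, z scaled (see below), a list of three; "yaw": the turn about the world's z scaled (see below); "grip": the opening, from 0 (shut) to 1 (fully open). A call has exactly 10 rows; each row shifts and turns the commanded pose from where the row before left it; what a row does not reach is not made up. The controller multiplies each number of a shift by 0.12 m and each number of a turn by pi rad. A row lasts 1/12 s, in which the tool goes at most 41.7 mm and 7.16 degrees, less where a joint would pass 70% of its speed; a pose out of reach is approached as far as the arm can. A call with a number of a shift or a turn outside -1 to 1 is refused whole. A call with a gripper value outside its range is refused whole. The fingers move at their own pace and stop on an object; "newtons" is the grip in N (left out, the last holds). Time passes only in rows, so rows that do not move let the fingers close, or fill a call up. It gives the time, the measured TCP pose, the force, the opening and the grip force at its end, in the units of the state.
- telemetry.observe(): the state, without advancing time (a new reading comes with each control period).
- read_camera(name): name is "scene" or "side" or "wrist"; returns a dict with "image" (420x560x3 uint8, red, green, blue), "fx", "fy", "cx", "cy" (pixels), "extrinsics" (4x4, takes a point from camera to world coordinates); the wrist camera has in their place "T_tool_cam" (4x4, takes a point from camera to tool coordinates, whose origin is the TCP and whose axes are the flange's). Camera axes: x right, y down, z forward; pixel columns grow to the right and rows downward; lengths in mm; the calibration is good to about 2 mm. A picture is of the moment at which its call begins: read the wrist's pose just before it. There is no depth.
- env.close_job(): hands the job in; it is judged then, once.
Trained networks look in the newest picture that a camera, given by its name, has taken for a name from the list of things; names that differ only in an ending like _2 or _b are one class to them, and where a whole thing is asked for, a point or a joint stands for the part that bears it (a point fixed in the world has none). Each returns a list of dicts, best first, with "score" (0 to 1); they miss things now and then, are a little off and sometimes report something else, mostly with a low value. They report only what shows in the picture. A call takes as long as a camera call. They do not tell look-alikes from the thing itself.
- boxes_of(target, camera): "xyz" ([x, y, z] in mm, in the coordinates of the camera as it stood for that picture, good to about 4 mm: the middle of the surface that is visible of it).
- masks_of(target, camera): "pixels" (420x560 bool, what is visible of it).
- spot_point(target, camera): "xyz" ([x, y, z] in mm, in the coordinates of the camera as it stood for that picture, good to about 4 mm: a listed point, or the origin of a listed thing).
The state is a dict: "clock": time; "qpos": joint angles; "qd": joint speeds; "joint_efforts": joint torques, N m; "position": TCP position; "orientation": TCP orientation; "force": force on the tool from outside, world axes, zero at the start; "moment": the same for the moment, N m; "finger_gap": finger opening in mm; "grasp_force": force on a finger pad.
Only numpy, scipy, OpenCV 4.12 (cv2) and the standard library are available. Lean on these libraries where they do the work, as an engineer would, in place of code of your own. Each camera call takes 0.05 s, during which the arm holds its last target. There are 200 camera calls.

## Working session

There is one attempt and no reset: what is moved stays moved. The work goes in short steps, Python scripts to look and compute and a tool call to move; the robot and the scene stay as the last step left them, time stands still between calls to the robot, and variables do not carry over. Pictures are saved under pics/ and viewed, at most 10 in all, crops included, and the job is handed in when it is done.

Besides the shell and the picture viewer there is one more tool, called as a command line: name --argument value ..., lists and objects as JSON in quotes. drive_tool: Moves the arm, as the interface text tells. Shifts and turns lie within -1 to 1; 1 stands for 0.12 m of shift or pi rad of turn. Its arguments: {"type":"object","properties":{"deltas":{"type":"array"},"newtons":{"type":"number"}},"required":["deltas"]}

```bash
ls; mkdir -p pics
cat > h.py <<'E'
import numpy as np, cv2
from plant import telemetry, read_camera, env, boxes_of, masks_of, spot_point
from scipy.spatial.transform import Rotation as R
def T_tool():
    s=telemetry.observe(); T=np.eye(4); T[:3,:3]=R.from_euler('xyz',s['orientation']).as_matrix(); T[:3,3]=s['position']; return T
def cam(name,save=None):
    T=T_tool() if name=='wrist' else None
    c=read_camera(name); E=np.array(c['extrinsics']) if name!='wrist' else T@np.array(c['T_tool_cam'])
    if save: cv2.imwrite('pics/'+save,c['image'][:,:,::-1])
    return c,E
def w(E,p): return (E@np.r_[p,1])[:3]
E
cat > a.py <<'E'
from h import *
s=telemetry.observe(); print(s['orientation'],s['finger_gap'],env.tips_ahead)
for n in ['scene','side']:
    c,E=cam(n,n+'0.png'); print(n,c['fx'],c['cx'],c['cy'],E.round(3).tolist())
    for t in ['tongs','cheeks','jaws','rest','rest_seat','bottle','board','squat_pot','kiln_stack','front_edge','tile','back_vase','back_jar']:
        r=spot_point(t,n); print(t,[(round(q['score'],2),w(E,q['xyz']).round().tolist()) for q in r[:4]])
E
python3 a.py; python3 -c "
import cv2,numpy as np"
```

```text
pics
[-3.14048315e+00 -9.81349588e-05  2.86179100e+00] 85.57042725338451 25.0
scene 459.0610108490822 273.9255347168877 202.17328211803712 [[0.15, 0.43, -0.89, 1767.178], [0.989, -0.057, 0.139, 122.231], [0.01, -0.901, -0.433, 699.674], [0.0, 0.0, 0.0, 1.0]]
tongs [(0.66, [470.0, -91.0, 45.0])]
cheeks [(0.8, [474.0, -94.0, 49.0])]
jaws [(0.79, [575.0, -116.0, 43.0]), (0.68, [473.0, -96.0, 45.0])]
rest [(0.73, [471.0, -93.0, -1.0])]
rest_seat [(0.88, [472.0, -87.0, 48.0]), (0.63, [586.0, 134.0, 125.0])]
bottle [(0.64, [501.0, 434.0, 16.0]), (0.53, [424.0, 747.0, -2.0])]
board [(0.7, [530.0, 392.0, 3.0])]
squat_pot [(0.53, [554.0, 347.0, 17.0])]
kiln_stack [(0.89, [686.0, 126.0, 3.0])]
front_edge [(0.67, [587.0, 133.0, 125.0]), (0.67, [471.0, -91.0, 50.0]), (0.47, [686.0, 126.0, -0.0])]
tile [(0.5, [701.0, 133.0, 16.0])]
back_vase [(0.71, [764.0, 191.0, 17.0]), (0.65, [700.0, 134.0, 18.0])]
back_jar [(0.81, [753.0, 48.0, 17.0])]
side 507.0876850770449 283.83536737248767 212.24091469576166 [[-0.983, -0.109, 0.145, 380.315], [-0.181, 0.659, -0.73, 1310.674], [-0.017, -0.744, -0.668, 1025.868], [0.0, 0.0, 0.0, 1.0]]
tongs [(0.91, [473.0, -91.0, 45.0])]
cheeks [(0.6, [470.0, -89.0, 45.0])]
jaws [(0.73, [576.0, -113.0, 45.0]), (0.4, [763.0, 194.0, 15.0])]
rest [(0.81, [467.0, -93.0, -2.0])]
rest_seat [(0.88, [471.0, -89.0, 46.0])]
bottle [(0.9, [500.0, 433.0, 14.0]), (0.68, [425.0, 752.0, 4.0])]
board []
squat_pot [(0.81, [557.0, 348.0, 12.0])]
kiln_stack [(0.97, [687.0, 121.0, -2.0]), (0.35, [472.0, -94.0, -2.0])]
front_edge [(0.8, [588.0, 133.0, 131.0])]
tile [(0.73, [703.0, 138.0, 18.0])]
back_vase [(0.49, [761.0, 190.0, 14.0])]
back_jar []
```

View pics/scene0.png

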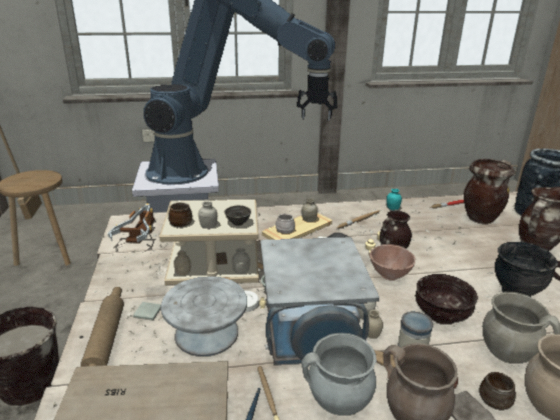

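View pics/side0.png

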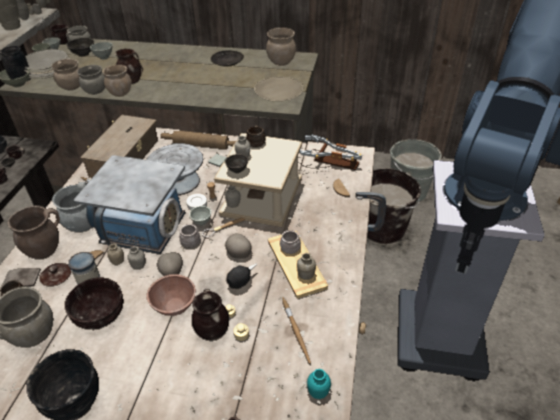

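The pictures show these things:
- **Tongs:** on the rest at scene (135,225) and side (335,152).
- **Kiln:** around scene (210,245).
- **Bottle:** on the board at scene (310,210) and side (306,265), with the squat pot next to it at side (290,240).

The networks agree with this. Next I move over the tongs for a wrist view.

drive_tool --deltas '[{"translation": [0.15,-0.25,0.06],"yaw": 0,"grip": 1},{"translation": [0.15,-0.25,0.06],"yaw": 0,"grip": 1},{"translation": [0.15,-0.25,0.06],"yaw": 0,"grip": 1},{"translation": [0.15,-0.25,0.06],"yaw": 0,"grip": 1},{"translation": [0.15,-0.25,0.06],"yaw": 0,"grip": 1},{"translation": [0.15,-0.25,0.06],"yaw": 0,"grip": 1},{"translation": [0.15,-0.25,0.06],"yaw": 0,"grip": 1},{"translation": [0.15,-0.25,0.06],"yaw": 0,"grip": 1},{"translation": [0.15,-0.25,0.06],"yaw": 0,"grip": 1},{"translation": [0.15,-0.25,0.06],"yaw": 0,"grip": 1}]'

```text
clock: 2.23
position: [332.3, 227.0, 290.2]
orientation: [3.141, 0.0, 2.862]
force: [1.5, -0.2, 0.7]
finger_gap: 85.4
grasp_force: 0.0
```

drive_tool --deltas '[{"translation": [0.1,-0.25,0],"yaw": 0.002,"grip": 1},{"translation": [0.1,-0.25,0],"yaw": 0.002,"grip": 1},{"translation": [0.1,-0.25,0],"yaw": 0.002,"grip": 1},{"translation": [0.1,-0.25,0],"yaw": 0.002,"grip": 1},{"translation": [0.1,-0.25,0],"yaw": 0.002,"grip": 1},{"translation": [0.1,-0.25,0],"yaw": 0.002,"grip": 1},{"translation": [0.1,-0.25,0],"yaw": 0.002,"grip": 1},{"translation": [0.1,-0.25,0],"yaw": 0.002,"grip": 1},{"translation": [0.1,-0.25,0],"yaw": 0.002,"grip": 1},{"translation": [0.1,-0.25,0],"yaw": 0.002,"grip": 1}]'

```text
clock: 3.07
position: [452.2, -73.1, 289.7]
orientation: [3.142, 0.0, 2.925]
force: [-0.3, 0.5, 0.1]
finger_gap: 85.5
grasp_force: 0.0
```

```bash
cat > b.py <<'E'
from h import *
import sys
c,E=cam('wrist',sys.argv[1]); print(T_tool().round(3).tolist(),np.array(c['T_tool_cam']).round(2).tolist(),c['fx'],c['cx'],c['cy'])
for t in sys.argv[2:]:
    r=spot_point(t,'wrist'); print(t,[(round(q['score'],2),w(E,q['xyz']).round(1).tolist()) for q in r[:4]])
E
python3 b.py w1.png tongs cheeks jaws rest rest_seat kiln_stack front_edge tile
```

```text
[[-0.976, 0.216, 0.001, 453.851], [0.216, 0.976, -0.002, -76.895], [-0.001, -0.002, -1.0, 289.579], [0.0, 0.0, 0.0, 1.0]] [[0.0, -0.95, -0.3, 78.52], [1.0, 0.0, -0.0, 0.29], [0.0, -0.3, 0.95, -157.57], [0.0, 0.0, 0.0, 1.0]] 322.57687950319115 283.06122453109674 205.8568950970045
tongs [(0.97, [470.8, -92.8, 50.7])]
cheeks [(0.56, [472.1, -90.0, 43.8])]
jaws []
rest [(0.65, [470.6, -95.8, -0.1])]
rest_seat [(0.75, [468.6, -95.7, 44.8]), (0.2, [749.0, 43.3, 17.8])]
kiln_stack [(0.98, [688.8, 123.8, -0.6])]
front_edge [(0.73, [588.3, 131.1, 127.8])]
tile [(0.31, [467.5, -94.0, 44.8])]
```

View pics/w1.png

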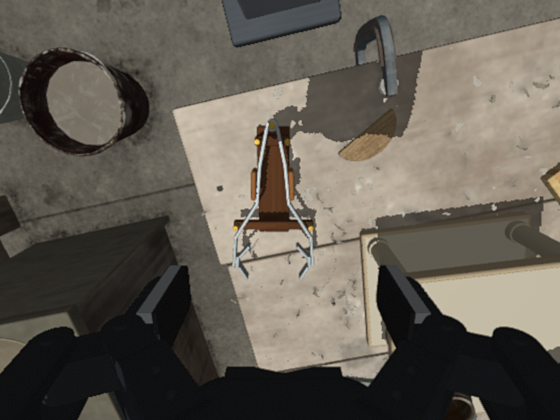

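The wrist view shows the open tongs on the rest: boss near (275,128), cheeks near (254,183) and (291,183), jaws near (273,265). I'll fit their axis from the mask.

```bash
cat >> h.py <<'E'
def onplane(c,E,px,z):
    d=np.c_[(px[:,0]-c['cx'])/c['fx'],(px[:,1]-c['cy'])/c['fy'],np.ones(len(px))]@E[:3,:3].T
    return E[:3,3]+d*((z-E[2,3])/d[:,2])[:,None]
E
cat > t.py <<'E'
from h import *
from scipy.optimize import least_squares
for n in ['wrist','scene','side']:
    c,E=cam(n); m=masks_of('tongs',n)
    if not m: print(n,'none'); continue
    m=m[0]['pixels']; v,u=np.nonzero(m); P=onplane(c,E,np.c_[u,v].astype(float),45)[:,:2]
    for a in np.arange(-.34,-.1,.02):
        x=np.array([np.cos(a),np.sin(a)]); y=np.array([-x[1],x[0]]); s=P@x; t=P@y
        mids=[];cs=[]
        for b in np.arange(s.min()+15,s.max()-2,8):
            k=(s>=b)&(s<b+8)
            if k.sum()>2: mids.append((t[k].min()+t[k].max())/2); cs.append(b)
        f=np.polyfit(cs,mids,1)
        if n=='wrist' or abs(f[0])<.02: print(n,round(a,2),f[0].round(3),'mid t',np.median(mids).round(1),'s',s.min().round(1),s.max().round(1),'origin',((s.max()-134)*x+np.median(mids)*y).round(1),((s.min()+82.5)*x+np.median(mids)*y).round(1))
E
python3 t.py
```

```text
wrist -0.34 0.026 mid t 74.2 s 392.9 611.9 origin [475.3 -89.4] [472.9 -88.6]
wrist -0.32 0.04 mid t 66.2 s 394.1 612.8 origin [475.3 -87.7] [473.2 -87. ]
wrist -0.3 0.002 mid t 54.4 s 395.1 613.4 origin [474.1 -89.7] [472.4 -89.1]
wrist -0.28 -0.015 mid t 44.3 s 396.0 613.7 origin [473.3 -90. ] [472.1 -89.7]
wrist -0.26 -0.015 mid t 35.0 s 396.6 613.9 origin [472.7 -89.5] [472.  -89.3]
wrist -0.24 0.005 mid t 24.4 s 397.2 613.7 origin [471.8 -90.3] [471.7 -90.3]
wrist -0.22 -0.011 mid t 13.9 s 397.6 613.4 origin [470.9 -91. ] [471.5 -91.2]
wrist -0.2 -0.032 mid t 3.8 s 397.7 612.8 origin [470.  -91.4] [471.4 -91.7]
wrist -0.18 -0.049 mid t -6.7 s 397.8 611.9 origin [469.  -92.2] [471.3 -92.6]
wrist -0.16 -0.054 mid t -17.2 s 397.6 611.9 origin [469.1 -93.1] [471.2 -93.5]
wrist -0.14 -0.075 mid t -28.1 s 397.3 612.1 origin [469.5 -94.5] [471.2 -94.8]
wrist -0.12 -0.095 mid t -38.3 s 396.8 612.1 origin [470.1 -95.3] [471.3 -95.4]
side -0.34 -0.019 mid t 76.7 s 389.1 610.3 origin [474.6 -86.6] [470.1 -85. ]
side -0.26 -0.016 mid t 37.1 s 393.9 611.7 origin [471.2 -87. ] [469.9 -86.7]
```

drive_tool --deltas '[{"translation": [0.003,-0.009,-0.17],"yaw": -0.0006,"grip": 1},{"translation": [0.003,-0.009,-0.17],"yaw": -0.0006,"grip": 1},{"translation": [0.003,-0.009,-0.17],"yaw": -0.0006,"grip": 1},{"translation": [0.003,-0.009,-0.17],"yaw": -0.0006,"grip": 1},{"translation": [0.003,-0.009,-0.17],"yaw": -0.0006,"grip": 1},{"translation": [0.003,-0.009,-0.17],"yaw": -0.0006,"grip": 1},{"translation": [0.003,-0.009,-0.17],"yaw": -0.0006,"grip": 1},{"translation": [0.003,-0.009,-0.17],"yaw": -0.0006,"grip": 1},{"translation": [0.003,-0.009,-0.17],"yaw": -0.0006,"grip": 1},{"translation": [0.003,-0.009,0],"yaw": -0.0006,"grip": 1}]'

```text
clock: 4.65
position: [453.7, -81.7, 103.1]
orientation: [3.141, -0.005, 2.906]
force: [-0.9, 0.3, 0.1]
finger_gap: 85.0
grasp_force: 0.0
```

```bash
python3 b.py w2.png tongs cheeks rest_seat
```

```text
[[-0.972, 0.234, -0.003, 454.646], [0.234, 0.972, 0.001, -82.12], [0.003, 0.0, -1.0, 104.939], [0.0, 0.0, 0.0, 1.0]] [[0.0, -0.95, -0.3, 78.54], [1.0, 0.0, -0.0, 0.28], [0.0, -0.3, 0.95, -157.56], [0.0, 0.0, 0.0, 1.0]] 322.57687950319115 283.06122453109674 205.8568950970045
tongs []
cheeks []
rest_seat [(0.88, [468.8, -92.0, 47.6])]
```

View pics/w2.png

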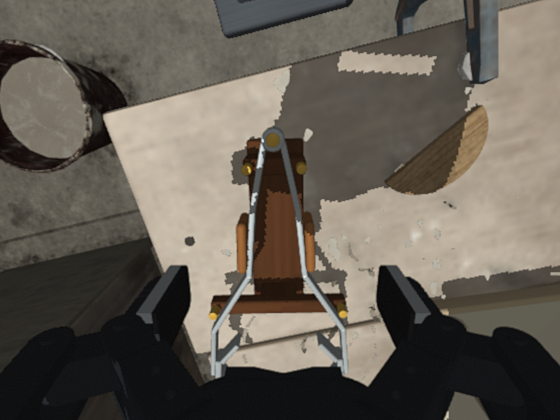

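drive_tool --deltas '[{"translation": [0.005,-0.009,-0.052],"yaw": 0,"grip": 1},{"translation": [0.005,-0.009,-0.052],"yaw": 0,"grip": 1},{"translation": [0.005,-0.009,-0.052],"yaw": 0,"grip": 1},{"translation": [0.005,-0.009,-0.052],"yaw": 0,"grip": 1},{"translation": [0.005,-0.009,-0.052],"yaw": 0,"grip": 1},{"translation": [0,0,0],"yaw": 0,"grip": 1},{"translation": [0,0,0],"yaw": 0,"grip": 1},{"translation": [0,0,0],"yaw": 0,"grip": 1},{"translation": [0,0,0],"yaw": 0,"grip": 1},{"translation": [0,0,0],"yaw": 0,"grip": 1}]'

```text
clock: 5.68
position: [458.6, -87.6, 75.0]
orientation: [-3.142, 0.001, 2.906]
force: [-0.2, 0.3, 0.3]
finger_gap: 85.4
grasp_force: 0.0
```

drive_tool --deltas '[{"translation": [-0.005,0.002,-0.009],"yaw": 0,"grip": 0.7},{"translation": [0,0,0],"yaw": 0,"grip": 0.6},{"translation": [0,0,0],"yaw": 0,"grip": 0.59},{"translation": [0,0,0],"yaw": 0,"grip": 0.59},{"translation": [0,0,0],"yaw": 0,"grip": 0.59},{"translation": [0,0,0],"yaw": 0,"grip": 0.59},{"translation": [0,0,0],"yaw": 0,"grip": 0.59},{"translation": [0,0,0],"yaw": 0,"grip": 0.59},{"translation": [0,0,0],"yaw": 0,"grip": 0.59},{"translation": [0,0,0],"yaw": 0,"grip": 0.59}]' --newtons 50

```text
clock: 6.52
position: [457.8, -87.4, 73.7]
orientation: [-3.142, -0.0, 2.906]
force: [0.6, 0.2, 0.0]
finger_gap: 50.4
grasp_force: 0.0
```

```bash
python3 b.py w3.png cheeks; python3 -c "
from h import *
s=telemetry.observe();print(s)"
```

```text
[[-0.972, 0.234, 0.0, 457.87], [0.234, 0.972, -0.0, -87.363], [-0.0, -0.0, -1.0, 73.709], [0.0, 0.0, 0.0, 1.0]] [[0.0, -0.95, -0.3, 78.53], [1.0, 0.0, -0.0, 0.28], [0.0, -0.3, 0.95, -157.56], [0.0, 0.0, 0.0, 1.0]] 322.57687950319115 283.06122453109674 205.8568950970045
cheeks []
{'clock': 6.6167, 'qpos': array([-2.88435476e-01,  4.21045293e-01,  1.98201436e+00, -1.13870051e-05,
        7.38540424e-01, -1.62342533e+00]), 'qd': array([ 0.00023627, -0.00082166, -0.00131795,  0.00139994,  0.00294701,
        0.00076494]), 'joint_efforts': array([ 1.63284854e-03, -4.57780695e+01, -2.02769548e+01, -2.26169470e-05,
        5.02975690e-04, -1.59935280e-05]), 'position': array([457.86435202, -87.35135535,  73.70664814]), 'orientation': array([-3.14158539e+00, -7.82043689e-06,  2.90579460e+00]), 'force': array([0.12626585, 0.19438962, 0.9299876 ]), 'moment': array([-0.01118029,  0.03761943,  0.0141497 ]), 'grasp_force': 0.0, 'finger_gap': 49.976378814925425}
```

View pics/w3.png

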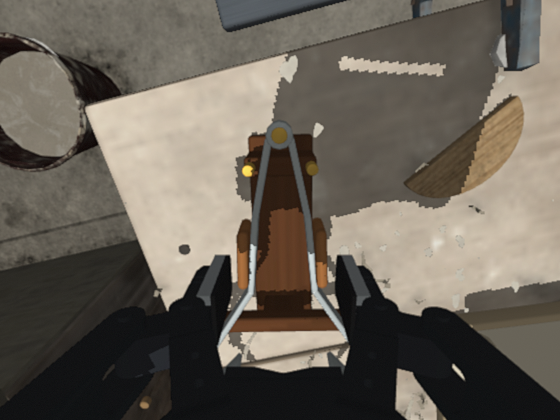

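Grasp force is zero at a 50 mm gap, so the tips are probably just above the cheeks. I'll open, go lower and close again.

drive_tool --deltas '[{"translation": [0,0,0],"yaw": 0,"grip": 0.8},{"translation": [0,0,0],"yaw": 0,"grip": 0.8},{"translation": [0,0,0],"yaw": 0,"grip": 0.8},{"translation": [0,0,-0.025],"yaw": 0,"grip": 0.8},{"translation": [0,0,-0.025],"yaw": 0,"grip": 0.8},{"translation": [0,0,0],"yaw": 0,"grip": 0.59},{"translation": [0,0,0],"yaw": 0,"grip": 0.59},{"translation": [0,0,0],"yaw": 0,"grip": 0.59},{"translation": [0,0,0],"yaw": 0,"grip": 0.59},{"translation": [0,0,0],"yaw": 0,"grip": 0.59}]'

```text
clock: 7.45
position: [457.9, -87.4, 67.8]
orientation: [-3.142, 0.0, 2.906]
force: [-0.4, -0.1, -0.7]
finger_gap: 50.6
grasp_force: 0.0
```

```bash
python3 -c "
from h import *
s=telemetry.observe();print(s['position'],s['force'],s['moment'],s['grasp_force'],s['finger_gap'])"
```

```text
[457.93068005 -87.37316428  67.77970435] [-0.37926968 -0.14032417 -0.7239909 ] [-0.00442961  0.05142932  0.02113809] 0.0 50.60348985247814
```

drive_tool --deltas '[{"translation": [0,0,0],"yaw": 0,"grip": 0.57},{"translation": [0,0,0],"yaw": 0,"grip": 0.55},{"translation": [0,0,0],"yaw": 0,"grip": 0.53},{"translation": [0,0,0],"yaw": 0,"grip": 0.53},{"translation": [0,0,0],"yaw": 0,"grip": 0.53},{"translation": [0,0,0],"yaw": 0,"grip": 0.53},{"translation": [0,0,0],"yaw": 0,"grip": 0.53},{"translation": [0,0,0],"yaw": 0,"grip": 0.53},{"translation": [0,0,0],"yaw": 0,"grip": 0.53},{"translation": [0,0,0],"yaw": 0,"grip": 0.53}]'

```text
clock: 8.28
position: [457.9, -87.3, 67.7]
orientation: [-3.142, -0.0, 2.906]
force: [-0.5, 0.1, -0.1]
finger_gap: 45.2
grasp_force: 0.0
```

```bash
python3 b.py w4.png cheeks; python3 -c "
from h import *
s=telemetry.observe();print(s['position'],s['force'],s['moment'],s['grasp_force'],s['finger_gap'])
a=cv2.imread('pics/w4.png')[170:400,140:430]; cv2.imwrite('pics/w4c.png',cv2.resize(a,None,fx=2.6,fy=2.6,interpolation=cv2.INTER_CUBIC))"
```

```text
[[-0.972, 0.234, -0.0, 457.846], [0.234, 0.972, -0.0, -87.383], [0.0, -0.0, -1.0, 67.693], [0.0, 0.0, 0.0, 1.0]] [[0.0, -0.95, -0.3, 78.53], [1.0, 0.0, -0.0, 0.28], [0.0, -0.3, 0.95, -157.56], [0.0, 0.0, 0.0, 1.0]] 322.57687950319115 283.06122453109674 205.8568950970045
cheeks []
[457.86914666 -87.35118493  67.70900084] [0.77716808 0.57086204 1.59897802] [-0.06059339  0.00563375  0.03490892] 0.0 45.02658071973111
```

View pics/w4c.png

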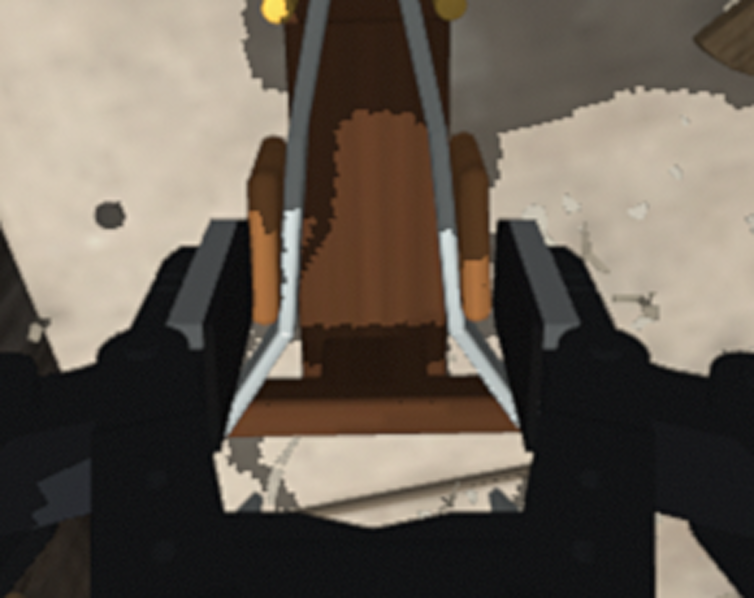

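The crop shows the pad tips at about (240,220) and (500,220), and they don't touch the cheeks. By the calibration the tips sit about 20 mm above the reported TCP, which contradicts tips_ahead. I'll cross-check with the side camera.

```bash
cat > s.py <<'E'
from h import *
print(env.tips_ahead)
T=T_tool(); out=[]
for n,half in [('side',70),('scene',60)]:
    c,E=cam(n); im=c['image'][:,:,::-1].copy(); k=5
    def pr(p):
        q=np.linalg.inv(E)@T@np.r_[p,1.]; return np.array([c['cx']+c['fx']*q[0]/q[2],c['cy']+c['fy']*q[1]/q[2]])
    o=pr([0,0,0]).astype(int)-[half,half+20]; o=np.maximum(o,0)
    a=cv2.resize(im[o[1]:o[1]+2*half,o[0]:o[0]+2*half],(580,580),interpolation=cv2.INTER_CUBIC); f=580/(2*half)
    for z,col in [(25,(0,0,255)),(-20,(0,255,0)),(-48,(255,0,0))]:
        for y in (-23,23): cv2.circle(a,tuple(((pr([0,y,z])-o)*f).astype(int).tolist()),4,col,-1)
    out.append(a)
cv2.imwrite('pics/s1.png',cv2.resize(np.hstack(out),(800,400)))
E
python3 s.py
```

```text
25.0
```

View pics/s1.png

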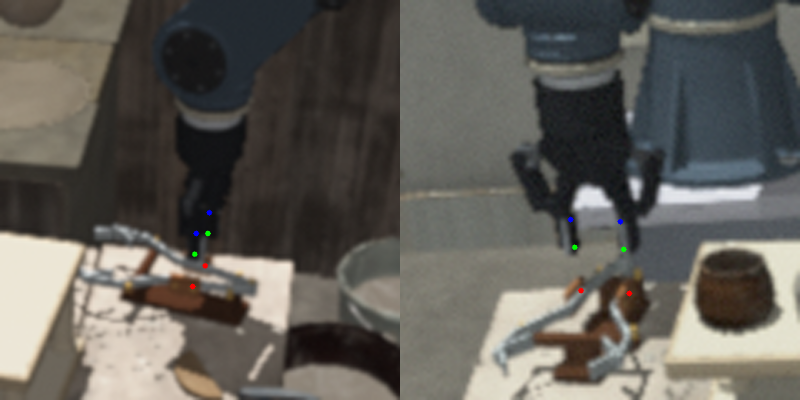

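The side and scene crops show that the real fingertips coincide with the green marks: 20 mm behind the reported TCP, not 25 mm ahead. From here on I use tips z = reported z + 20. I'll open and lower accordingly.

drive_tool --deltas '[{"translation": [0,0,0],"yaw": 0,"grip": 0.9},{"translation": [0,0,0],"yaw": 0,"grip": 0.9},{"translation": [0,0,0],"yaw": 0,"grip": 0.9},{"translation": [0,0,-0.052],"yaw": 0,"grip": 0.9},{"translation": [0,0,-0.052],"yaw": 0,"grip": 0.9},{"translation": [0,0,-0.052],"yaw": 0,"grip": 0.9},{"translation": [0,0,-0.052],"yaw": 0,"grip": 0.9},{"translation": [0,0,-0.052],"yaw": 0,"grip": 0.9},{"translation": [0,0,-0.052],"yaw": 0,"grip": 0.9},{"translation": [0,0,0],"yaw": 0,"grip": 0.9}]'

```text
clock: 9.32
position: [457.2, -87.2, 29.0]
orientation: [3.141, -0.002, 2.906]
force: [0.1, -0.0, 0.2]
finger_gap: 76.9
grasp_force: 0.0
```

drive_tool --deltas '[{"translation": [0,0,0],"yaw": 0,"grip": 0.7},{"translation": [0,0,0],"yaw": 0,"grip": 0.65},{"translation": [0,0,0],"yaw": 0,"grip": 0.6},{"translation": [0,0,0],"yaw": 0,"grip": 0.59},{"translation": [0,0,0],"yaw": 0,"grip": 0.59},{"translation": [0,0,0],"yaw": 0,"grip": 0.59},{"translation": [0,0,0],"yaw": 0,"grip": 0.59},{"translation": [0,0,0],"yaw": 0,"grip": 0.59},{"translation": [0,0,0],"yaw": 0,"grip": 0.59},{"translation": [0,0,0],"yaw": 0,"grip": 0.59}]'

```text
clock: 10.15
position: [458.5, -87.6, 31.1]
orientation: [-3.141, 0.002, 2.906]
force: [-1.8, -0.7, 5.7]
finger_gap: 51.1
grasp_force: 13.9
```

drive_tool --deltas '[{"translation": [0,0,0.02],"yaw": 0,"grip": 0.585},{"translation": [0,0,0.02],"yaw": 0,"grip": 0.585},{"translation": [0,0,0.03],"yaw": 0,"grip": 0.585},{"translation": [0,0,0.04],"yaw": 0,"grip": 0.585},{"translation": [0,0,0.05],"yaw": 0,"grip": 0.585},{"translation": [0,0,0.05],"yaw": 0,"grip": 0.585},{"translation": [0,0,0.05],"yaw": 0,"grip": 0.585},{"translation": [0,0,0.05],"yaw": 0,"grip": 0.585},{"translation": [0,0,0.03],"yaw": 0,"grip": 0.585},{"translation": [0,0,0],"yaw": 0,"grip": 0.585}]'

```text
clock: 10.98
position: [458.3, -87.5, 72.0]
orientation: [-3.142, 0.001, 2.906]
force: [0.3, 0.3, -2.1]
finger_gap: 50.0
grasp_force: 11.1
```

```bash
cat > q.py <<'E'
from h import *
import sys
s=telemetry.observe();print(s['clock'],s['position'].round(1),s['orientation'].round(3),'F',s['force'].round(1),s['moment'].round(2),s['grasp_force'],round(s['finger_gap'],1))
for n in ['scene','side','wrist']:
    c,E=cam(n)
    for t in sys.argv[1:]:
        r=spot_point(t,n); print(n,t,[(round(q['score'],2),w(E,q['xyz']).round(1).tolist()) for q in r[:3]])
E
python3 q.py tongs cheeks jaws bottle
```

```text
10.9833 [458.3 -87.5  72. ] [-3.142e+00  1.000e-03  2.906e+00] F [ 0.3  0.3 -2.1] [0.01 0.   0.01] 11.1179718375206 50.0
scene tongs [(0.79, [470.4, -87.4, 85.3])]
scene cheeks [(0.59, [476.2, -91.8, 90.3])]
scene jaws [(0.71, [577.8, -106.8, 83.6])]
scene bottle [(0.84, [500.8, 435.5, 14.9]), (0.81, [420.9, 743.1, -0.5]), (0.64, [585.1, 133.2, 125.6])]
side tongs [(0.88, [471.5, -87.5, 82.3]), (0.52, [465.9, -93.8, -1.5])]
side cheeks [(0.85, [469.8, -88.7, 85.5])]
side jaws [(0.55, [576.8, -108.0, 85.6])]
side bottle [(0.75, [499.5, 433.4, 14.7]), (0.66, [424.6, 750.7, 0.7])]
wrist tongs []
wrist cheeks []
wrist jaws []
wrist bottle []
```

drive_tool --deltas '[{"translation": [-0.1,0,0.1],"yaw": 0,"grip": 0.585},{"translation": [-0.2,0,0.1],"yaw": 0,"grip": 0.585},{"translation": [-0.25,0,0.1],"yaw": 0,"grip": 0.585},{"translation": [-0.25,0,0.1],"yaw": 0,"grip": 0.585},{"translation": [-0.25,0.05,0.1],"yaw": 0.005,"grip": 0.585},{"translation": [0,0.12,0],"yaw": 0.015,"grip": 0.585},{"translation": [0,0.2,0],"yaw": 0.018,"grip": 0.585},{"translation": [0,0.25,0],"yaw": 0.018,"grip": 0.585},{"translation": [0,0.25,0],"yaw": 0.018,"grip": 0.585},{"translation": [0,0.25,0],"yaw": 0.018,"grip": 0.585}]'

```text
clock: 12.57
position: [331.7, 48.2, 131.3]
orientation: [-3.142, 0.001, -3.086]
force: [1.8, -0.5, -2.0]
finger_gap: 49.8
grasp_force: 11.1
```

drive_tool --deltas '[{"translation": [0,0.25,0],"yaw": 0.018,"grip": 0.585},{"translation": [0,0.25,0],"yaw": 0.018,"grip": 0.585},{"translation": [0,0.25,0],"yaw": 0.018,"grip": 0.585},{"translation": [0,0.25,0],"yaw": 0.018,"grip": 0.585},{"translation": [0,0.25,0],"yaw": 0.018,"grip": 0.585},{"translation": [0,0.25,0],"yaw": 0.018,"grip": 0.585},{"translation": [0,0.2,0],"yaw": 0.018,"grip": 0.585},{"translation": [0,0.15,0],"yaw": 0.018,"grip": 0.585},{"translation": [0,0.1,0],"yaw": 0.015,"grip": 0.585},{"translation": [0,0,0],"yaw": 0.005,"grip": 0.585}]'

```text
clock: 13.4
position: [331.9, 282.5, 131.1]
orientation: [3.141, 0.001, -2.569]
force: [0.3, -0.2, -1.7]
finger_gap: 50.2
grasp_force: 11.1
```

```bash
python3 q.py tongs cheeks jaws bottle squat_pot board
```

```text
13.4 [331.9 282.5 131.1] [ 3.141e+00  1.000e-03 -2.569e+00] F [ 0.3 -0.2 -1.7] [-0.04 -0.   -0.01] 11.116340160369873 50.2
scene tongs [(0.74, [343.3, 292.7, 145.9]), (0.73, [344.4, 287.6, 148.1])]
scene cheeks [(0.64, [345.8, 288.3, 146.9]), (0.16, [763.5, 189.5, 21.2])]
scene jaws [(0.97, [431.1, 354.5, 144.0])]
scene bottle [(0.66, [502.5, 434.7, 14.9]), (0.61, [421.6, 746.4, 0.4])]
scene squat_pot [(0.88, [553.8, 346.1, 17.7])]
scene board [(0.79, [533.6, 393.1, -0.5])]
side tongs [(0.83, [344.7, 287.9, 144.9])]
side cheeks [(0.9, [345.8, 293.7, 144.8]), (0.34, [502.3, 433.0, 15.3]), (0.17, [533.4, 393.8, -4.6])]
side jaws [(0.71, [432.7, 352.5, 146.1]), (0.16, [498.9, 431.8, 13.3])]
side bottle [(0.82, [499.1, 431.2, 15.2]), (0.8, [426.3, 750.1, 0.2]), (0.27, [344.0, 287.7, 142.7])]
side squat_pot [(0.77, [556.7, 348.2, 13.4])]
side board [(0.77, [527.8, 390.6, -2.5]), (0.23, [687.4, 122.0, -0.5])]
wrist tongs []
wrist cheeks []
wrist jaws []
wrist bottle []
wrist squat_pot []
wrist board []
```

```bash
cat > m.py <<'E'
from h import *
from scipy.optimize import least_squares
T=T_tool(); P=T[:3,3]; x=-T[:2,0]; y=np.array([-x[1],x[0]]); z=P[2]+14.5
rays=[]
for n in ['scene','side']:
    c,E=cam(n)
    m=masks_of('tongs',n)
    if m:
        v,u=np.nonzero(m[0]['pixels']); Q=onplane(c,E,np.c_[u,v].astype(float),z)[:,:2]-P[:2]; s=Q@x; t=Q@y
        print(n,'tongs s',s.min().round(),s.max().round())
        for b in np.arange(40,150,8):
            k=(s>=b)&(s<b+8)
            if k.sum()>2: print('  s',b+4,'t',t[k].min().round(1),t[k].max().round(1),'mid',((t[k].min()+t[k].max())/2).round(1))
    for q in masks_of('bottle',n)[:3]:
        v,u=np.nonzero(q['pixels']); k=v>np.percentile(v,35)
        # leftmost/rightmost of body
        uc=np.median([(u[v==r].min()+u[v==r].max())/2 for r in np.unique(v)]); vc=v.mean()
        print(n,'bottle',round(q['score'],2),uc,vc,len(v)); 
        p=onplane(c,E,np.array([[uc,vc]]),16+34)[0]; print('   at z=50',p.round(1),'rel s,t',((p[:2]-P[:2])@x).round(1),((p[:2]-P[:2])@y).round(1))
E
python3 m.py
```

```text
scene tongs s -78.0 159.0
  s 44 t -49.2 35.4 mid -6.9
  s 52 t -44.3 40.5 mid -1.9
  s 60 t -36.8 39.6 mid 1.4
  s 68 t -45.2 49.7 mid 2.3
  s 76 t -48.1 52.3 mid 2.1
  s 84 t -53.4 53.8 mid 0.2
  s 92 t -56.2 50.3 mid -3.0
  s 100 t -59.0 57.9 mid -0.6
  s 108 t -56.6 56.9 mid 0.1
  s 116 t -59.4 50.9 mid -4.3
  s 124 t -59.8 53.4 mid -3.2
  s 132 t -60.2 49.9 mid -5.1
  s 140 t -60.5 38.2 mid -11.2
  s 148 t -58.2 32.4 mid -12.9
scene bottle 0.74 393.0 199.84701492537314 268
   at z=50 [465.7 726.2  50. ] rel s,t 352.4 303.1
scene bottle 0.63 309.0 211.0 334
   at z=50 [509.5 431.2  50. ] rel s,t 230.5 30.9
side tongs s -70.0 150.0
  s 44 t -25.3 27.3 mid 1.0
  s 52 t -28.4 31.0 mid 1.3
  s 60 t -36.1 36.6 mid 0.2
  s 68 t -40.3 41.2 mid 0.4
  s 76 t -43.4 48.9 mid 2.8
  s 84 t -46.5 53.4 mid 3.4
  s 92 t -47.6 54.7 mid 3.5
  s 100 t -48.1 56.9 mid 4.4
  s 108 t -48.7 58.4 mid 4.8
  s 116 t -50.8 59.6 mid 4.4
  s 124 t -50.3 59.8 mid 4.8
  s 132 t -47.7 58.8 mid 5.6
  s 140 t -39.1 50.8 mid 5.9
  s 148 t -33.1 47.9 mid 7.4
side bottle 0.88 305.5 266.1515151515151 396
   at z=50 [500.1 439.4  50. ] rel s,t 227.1 42.9
side bottle 0.73 318.0 383.85858585858585 594
   at z=50 [425.2 760.7  50. ] rel s,t 336.9 353.9
side bottle 0.42 366.75 222.23809523809524 294
   at z=50 [355.3 247.7  50. ] rel s,t 1.8 -40.7
```

drive_tool --deltas '[{"translation": [0.003,0.0435,-0.089],"yaw": 0,"grip": 0.59},{"translation": [0.003,0.0435,-0.089],"yaw": 0,"grip": 0.59},{"translation": [0.003,0.0435,-0.089],"yaw": 0,"grip": 0.59},{"translation": [0.003,0.0435,-0.089],"yaw": 0,"grip": 0.59},{"translation": [0.003,0.0435,-0.089],"yaw": 0,"grip": 0.59},{"translation": [0.003,0.0435,-0.089],"yaw": 0,"grip": 0.59},{"translation": [0.003,0.0435,-0.089],"yaw": 0,"grip": 0.595},{"translation": [0.003,0.0435,-0.089],"yaw": 0,"grip": 0.595},{"translation": [0,0,0],"yaw": 0,"grip": 0.595},{"translation": [0,0,0],"yaw": 0,"grip": 0.595}]'

```text
clock: 15.58
position: [334.3, 322.7, 44.9]
orientation: [-3.141, -0.002, -2.573]
force: [-0.3, -0.2, -2.2]
finger_gap: 51.0
grasp_force: 10.7
```

```bash
python3 q.py tongs jaws bottle; python3 m.py
cat > p.py <<'E'
from h import *
import sys
# zoomed crops of side and scene around a world point
p=np.array(eval(sys.argv[2]),float); hw=int(sys.argv[3]); out=[]
for n in ['side','scene']:
    c,E=cam(n); q=np.linalg.inv(E)@np.r_[p,1]; u,v=int(c['cx']+c['fx']*q[0]/q[2]),int(c['cy']+c['fy']*q[1]/q[2])
    u=min(max(u,hw),560-hw); v=min(max(v,hw),420-hw)
    out.append(cv2.resize(c['image'][v-hw:v+hw,u-hw:u+hw,::-1],(400,400),interpolation=cv2.INTER_CUBIC)); print(n,u-hw,v-hw,400/(2*hw))
cv2.imwrite('pics/'+sys.argv[1],np.hstack(out))
E
python3 p.py c1.png [470,410,50] 50
```

```text
15.5833 [334.3 322.7  44.9] [-3.141e+00 -2.000e-03 -2.573e+00] F [-0.3 -0.2 -2.2] [ 0.01 -0.01 -0.03] 10.68664698010707 51.0
scene tongs [(0.88, [339.5, 332.9, 60.8])]
scene jaws [(0.91, [434.6, 395.3, 55.9])]
scene bottle [(0.66, [421.9, 747.4, -0.3]), (0.64, [499.7, 432.8, 15.5]), (0.34, [752.1, 47.2, 15.5])]
side tongs [(0.96, [344.4, 333.2, 59.0])]
side jaws [(0.66, [436.2, 393.0, 59.9])]
side bottle [(0.94, [424.7, 748.9, -1.1]), (0.7, [497.7, 430.6, 11.9])]
wrist tongs []
wrist jaws []
wrist bottle []
scene tongs s -15.0 147.0
  s 44 t -42.9 -22.3 mid -32.6
  s 52 t -37.8 -32.8 mid -35.3
  s 60 t 22.1 43.3 mid 32.7
  s 68 t 26.9 51.2 mid 39.0
  s 76 t 29.5 53.8 mid 41.6
  s 84 t -45.6 55.9 mid 5.2
  s 92 t -48.1 55.4 mid 3.6
  s 100 t -50.6 52.3 mid 0.9
  s 108 t -53.1 54.9 mid 0.9
  s 116 t -55.5 51.8 mid -1.8
  s 124 t -55.5 48.8 mid -3.3
  s 132 t -55.5 40.3 mid -7.6
  s 140 t -50.6 -33.5 mid -42.1
scene bottle 0.73 309.0 210.763698630137 292
   at z=50 [507.9 431.5  50. ] rel s,t 204.4 -1.5
scene bottle 0.71 393.0 200.35205992509364 267
   at z=50 [469.4 724.7  50. ] rel s,t 329.8 266.2
side tongs s -64.0 147.0
  s 44 t -25.0 28.0 mid 1.5
  s 52 t -32.6 35.4 mid 1.4
  s 60 t -35.8 37.5 mid 0.9
  s 68 t -39.0 48.0 mid 4.5
  s 76 t -46.6 52.1 mid 2.7
  s 84 t -49.8 56.3 mid 3.2
  s 92 t -49.6 57.3 mid 3.9
  s 100 t -50.6 57.4 mid 3.4
  s 108 t -50.3 58.4 mid 4.0
  s 116 t -51.1 58.5 mid 3.7
  s 124 t -49.8 59.5 mid 4.9
  s 132 t -44.0 57.5 mid 6.7
  s 140 t -38.3 49.6 mid 5.6
  s 148 t 38.5 42.5 mid 40.5
side bottle 0.88 318.0 383.8904109589041 584
   at z=50 [425.2 760.8  50. ] rel s,t 312.0 320.4
side bottle 0.84 305.5 266.3695652173913 414
   at z=50 [500.  440.2  50. ] rel s,t 202.5 10.0
side 268 209 4.0
scene 249 155 4.0
```

View pics/c1.png

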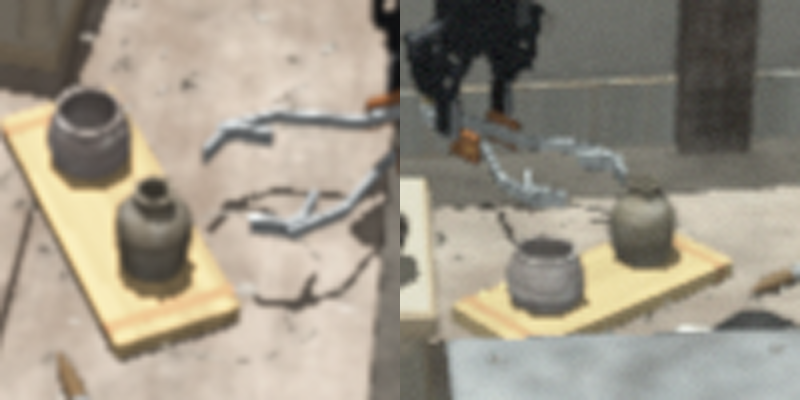

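The crops show the level open tongs facing the bottle. The side jaw tips are at (207,152) and (253,222), the scene tips at (225,172) and (165,200). I'll triangulate the tips and the bottle belly.

```bash
cat > tri.py <<'E'
from h import *
T=T_tool(); P=T[:3,3]; x=-T[:2,0]; y=np.array([-x[1],x[0]])
cs,Es=cam('side'); cc,Ec=cam('scene')
def ray(c,E,px): 
    d=E[:3,:3]@np.array([(px[0]-c['cx'])/c['fx'],(px[1]-c['cy'])/c['fy'],1]); return E[:3,3],d/np.linalg.norm(d)
def tri(a,b):
    A=np.zeros((3,3)); r=np.zeros(3)
    for o,d in (ray(cs,Es,a),ray(cc,Ec,b)):
        M=np.eye(3)-np.outer(d,d); A+=M; r+=M@o
    return np.linalg.solve(A,r)
S=lambda u,v:(268+u/4,209+v/4); C=lambda u,v:(249+u/4,155+v/4)
for nm,a,b in [('tipL?',S(207,152),C(165,200)),('tipR?',S(253,222),C(225,172)),('neck',S(153,185),C(244,185)),('belly',S(153,227),C(243,222))]:
    p=tri(a,b); q=p[:2]-P[:2]; print(nm,p.round(1),'s',(q@x).round(1),'t',(q@y).round(1))
E
python3 tri.py
```

```text
tipL? [472.8 376.2  58.4] s 145.1 t -29.4
tipR? [435.3 434.   61.1] s 144.6 t 39.6
neck [500.8 433.2  81.5] s 199.4 t 3.7
belly [499.1 435.6  46.8] s 199.2 t 6.6
```

drive_tool --deltas '[{"translation": [0.067,0.0428,0.001],"yaw": 0,"grip": 0.595},{"translation": [0.067,0.0428,0.001],"yaw": 0,"grip": 0.595},{"translation": [0.067,0.0428,0.001],"yaw": 0,"grip": 0.595},{"translation": [0.067,0.0428,0.001],"yaw": 0,"grip": 0.595},{"translation": [0.067,0.0428,0.001],"yaw": 0,"grip": 0.595},{"translation": [0.067,0.0428,0.001],"yaw": 0,"grip": 0.595},{"translation": [0.067,0.0428,0.001],"yaw": 0,"grip": 0.595},{"translation": [0.067,0.0428,0],"yaw": 0,"grip": 0.595},{"translation": [0,0,0],"yaw": 0,"grip": 0.595},{"translation": [0,0,0],"yaw": 0,"grip": 0.595}]'

```text
clock: 17.52
position: [399.2, 363.9, 46.3]
orientation: [-3.142, -0.0, -2.573]
force: [0.3, -0.2, -2.3]
finger_gap: 50.7
grasp_force: 10.7
```

```bash
python3 q.py jaws bottle squat_pot
```

```text
17.5167 [399.2 363.9  46.3] [-3.142 -0.    -2.573] F [ 0.3 -0.2 -2.3] [-0.05  0.01 -0.  ] 10.684295188580109 50.7
scene jaws [(0.7, [498.6, 435.5, 62.3])]
scene bottle [(0.86, [502.4, 434.5, 17.7]), (0.49, [420.7, 743.2, -2.8])]
scene squat_pot [(0.73, [499.2, 433.9, 16.0]), (0.7, [555.6, 346.6, 16.0])]
side jaws [(0.77, [496.1, 434.5, 60.7]), (0.65, [554.4, 346.3, 15.3])]
side bottle [(0.84, [502.2, 431.6, 14.9]), (0.78, [428.7, 750.0, -2.1]), (0.37, [686.2, 122.0, -5.3])]
side squat_pot [(0.75, [469.0, -94.0, -1.4]), (0.67, [556.3, 346.5, 14.9])]
wrist jaws []
wrist bottle []
wrist squat_pot [(0.71, [558.5, 349.2, 19.0])]
```

drive_tool --deltas '[{"translation": [0,0,0],"yaw": 0,"grip": 0.57},{"translation": [0,0,0],"yaw": 0,"grip": 0.55},{"translation": [0,0,0],"yaw": 0,"grip": 0.53},{"translation": [0,0,0],"yaw": 0,"grip": 0.51},{"translation": [0,0,0],"yaw": 0,"grip": 0.49},{"translation": [0,0,0],"yaw": 0,"grip": 0.47},{"translation": [0,0,0],"yaw": 0,"grip": 0.43},{"translation": [0,0,0],"yaw": 0,"grip": 0.4},{"translation": [0,0,0],"yaw": 0,"grip": 0.4},{"translation": [0,0,0],"yaw": 0,"grip": 0.4}]' --newtons 50

```text
clock: 18.95
position: [399.2, 364.0, 46.6]
orientation: [3.142, 0.0, -2.573]
force: [0.4, 0.5, -2.4]
finger_gap: 38.6
grasp_force: 50.3
```

```bash
python3 q.py tongs bottle
```

```text
18.95 [399.2 364.   46.6] [ 3.142  0.    -2.573] F [ 0.4  0.5 -2.4] [ 0.18 -0.2  -0.  ] 50.341671193018556 38.6
scene tongs [(0.89, [401.6, 375.5, 60.3]), (0.57, [532.6, 391.2, 1.2])]
scene bottle [(0.5, [506.0, 430.5, 15.9]), (0.49, [423.6, 745.4, -3.9])]
side tongs [(0.92, [405.3, 378.7, 55.8]), (0.67, [500.2, 430.8, 16.7])]
side bottle [(0.9, [498.6, 433.3, 18.4]), (0.76, [424.7, 749.3, -1.2])]
wrist tongs [(0.93, [402.9, 372.2, 63.3])]
wrist bottle []
```

drive_tool --deltas '[{"translation": [0,0,0.02],"yaw": 0,"grip": 0.4},{"translation": [0,0,0.02],"yaw": 0,"grip": 0.4},{"translation": [0,0,0.03],"yaw": 0,"grip": 0.4},{"translation": [0,0,0.03],"yaw": 0,"grip": 0.4},{"translation": [0,0,0.03],"yaw": 0,"grip": 0.4},{"translation": [0,0,0.03],"yaw": 0,"grip": 0.4},{"translation": [0,0,0.03],"yaw": 0,"grip": 0.4},{"translation": [0,0,0.02],"yaw": 0,"grip": 0.4},{"translation": [0,0,0],"yaw": 0,"grip": 0.4},{"translation": [0,0,0],"yaw": 0,"grip": 0.4}]'

```text
clock: 20.23
position: [399.1, 363.9, 71.8]
orientation: [-3.142, 0.0, -2.573]
force: [-0.3, 0.4, -2.8]
finger_gap: 39.1
grasp_force: 50.5
```

```bash
python3 q.py tongs jaws bottle; python3 p.py c2.png [480,420,70] 50
```

```text
20.2333 [399.1 363.9  71.8] [-3.142  0.    -2.573] F [-0.3  0.4 -2.8] [-0.12  0.16 -0.06] 50.543036938973046 39.1
scene tongs [(0.93, [401.4, 376.7, 85.7])]
scene jaws [(0.71, [488.1, 447.2, 79.4])]
scene bottle [(0.67, [501.5, 432.7, 37.4]), (0.52, [421.2, 745.0, -0.1])]
side tongs [(0.67, [403.7, 377.0, 82.3])]
side jaws [(0.78, [485.8, 447.7, 79.5])]
side bottle [(0.77, [498.6, 431.7, 38.8]), (0.77, [424.5, 751.0, -0.4])]
wrist tongs [(0.81, [405.8, 374.0, 88.6])]
wrist jaws []
wrist bottle [(0.63, [497.6, 432.3, 43.0])]
side 264 206 4.0
scene 253 151 4.0
```

View pics/c2.png

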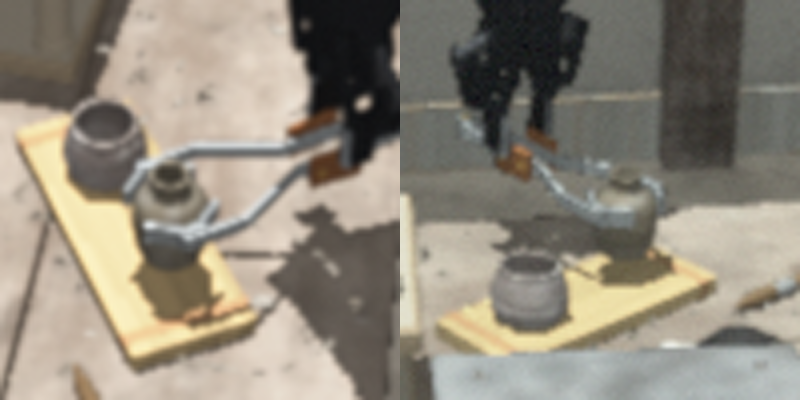

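The crops show the bottle held upright in the jaws, clear of the board: side (172,215), scene (625,215). Now I'll measure the tile and kiln more precisely.

```bash
cat > k.py <<'E'
from h import *
from collections import defaultdict
D=defaultdict(list)
for i in range(3):
    for n in ['scene','side']:
        c,E=cam(n)
        for t in ['tile','kiln_stack','front_edge','back_vase','back_jar','bottle']:
            r=spot_point(t,n)
            if r and r[0]['score']>.25: D[t].append(np.r_[w(E,r[0]['xyz']),r[0]['score'],n=='side'])
        if i==0:
            for q in masks_of('tile',n)[:2]:
                v,u=np.nonzero(q['pixels']); Q=onplane(c,E,np.c_[u,v].astype(float),26)
                print(n,'tile mask',round(q['score'],2),len(u),Q.mean(0).round(1),Q.min(0).round(),Q.max(0).round())
for t in D: print(t,np.array(D[t]).round(1).tolist(),'med',np.median(D[t],0).round(1))
E
python3 k.py
```

```text
scene tile mask 0.56 115 [709.3 144.2  26. ] [681. 131.  26.] [737. 158.  26.]
side tile mask 0.63 139 [701.2 148.9  26. ] [675. 127.  26.] [725. 171.  26.]
tile [[700.8, 136.2, 17.5, 0.5, 0.0], [700.9, 138.8, 22.1, 0.6, 1.0], [702.3, 132.9, 16.1, 0.7, 0.0], [704.9, 137.8, 19.2, 0.7, 1.0], [701.8, 132.1, 15.1, 0.6, 0.0], [704.3, 137.2, 18.6, 0.6, 1.0]] med [7.021e+02 1.367e+02 1.810e+01 6.000e-01 5.000e-01]
kiln_stack [[687.4, 126.0, -0.1, 0.6, 0.0], [688.9, 123.7, -2.4, 0.7, 1.0], [689.0, 121.3, -1.3, 0.7, 1.0], [689.4, 126.8, -0.5, 0.9, 0.0], [682.5, 121.7, -2.9, 0.7, 1.0]] med [688.9 123.7  -1.3   0.7   1. ]
front_edge [[402.0, 376.9, 85.2, 0.7, 0.0], [586.5, 132.8, 127.0, 1.0, 1.0], [584.8, 134.1, 125.6, 1.0, 0.0], [587.0, 131.7, 125.5, 0.8, 1.0], [586.3, 132.9, 127.0, 0.7, 0.0], [587.0, 134.4, 129.5, 0.9, 1.0]] med [5.864e+02 1.335e+02 1.263e+02 8.000e-01 5.000e-01]
back_vase [[761.7, 192.8, 16.7, 0.6, 0.0], [762.3, 192.6, 12.9, 0.6, 1.0], [763.1, 192.7, 18.1, 0.6, 0.0], [761.2, 192.8, 14.1, 0.7, 1.0], [760.4, 191.1, 21.9, 0.9, 0.0], [687.7, 120.7, -5.9, 0.7, 1.0]] med [7.614e+02 1.926e+02 1.540e+01 6.000e-01 5.000e-01]
back_jar [[750.5, 44.0, 17.9, 0.8, 0.0], [751.8, 42.6, 17.0, 0.7, 0.0], [749.9, 43.5, 17.4, 0.9, 0.0]] med [750.5  43.5  17.4   0.8   0. ]
bottle [[422.4, 741.6, -0.4, 0.8, 0.0], [424.2, 752.1, 0.6, 0.6, 1.0], [499.1, 432.1, 37.4, 0.8, 0.0], [424.0, 751.5, 1.3, 1.0, 1.0], [425.9, 742.1, -1.5, 0.8, 0.0], [498.5, 429.9, 36.0, 0.8, 1.0]] med [4.251e+02 7.418e+02 9.000e-01 8.000e-01 5.000e-01]
```

drive_tool --deltas '[{"translation": [-0.02,-0.02,0.02],"yaw": 0,"grip": 0.4},{"translation": [-0.05,-0.05,0.04],"yaw": 0,"grip": 0.4},{"translation": [-0.06,-0.06,0.04],"yaw": 0,"grip": 0.4},{"translation": [-0.06,-0.06,0.04],"yaw": 0,"grip": 0.4},{"translation": [-0.06,-0.06,0.04],"yaw": 0,"grip": 0.4},{"translation": [-0.06,-0.06,0.04],"yaw": 0,"grip": 0.4},{"translation": [-0.06,-0.06,0.04],"yaw": 0,"grip": 0.4},{"translation": [-0.06,-0.06,0.04],"yaw": 0,"grip": 0.4},{"translation": [-0.05,-0.05,0.04],"yaw": 0,"grip": 0.4},{"translation": [-0.02,-0.02,0.02],"yaw": 0,"grip": 0.4}]'

```text
clock: 23.97
position: [338.2, 303.1, 115.6]
orientation: [-3.142, 0.0, -2.573]
force: [-0.4, 0.0, -2.8]
finger_gap: 38.4
grasp_force: 50.7
```

drive_tool --deltas '[{"translation": [0,-0.05,0],"yaw": -0.01,"grip": 0.4},{"translation": [0,-0.1,0],"yaw": -0.02,"grip": 0.4},{"translation": [0,-0.15,0],"yaw": -0.025,"grip": 0.4},{"translation": [0,-0.16,0],"yaw": -0.026,"grip": 0.4},{"translation": [0,-0.16,0],"yaw": -0.026,"grip": 0.4},{"translation": [0,-0.16,0],"yaw": -0.026,"grip": 0.4},{"translation": [0,-0.16,0],"yaw": -0.026,"grip": 0.4},{"translation": [0,-0.15,0],"yaw": -0.025,"grip": 0.4},{"translation": [0,-0.1,0],"yaw": -0.0156,"grip": 0.4},{"translation": [0,-0.05,0],"yaw": -0.01,"grip": 0.4}]'

```text
clock: 24.8
position: [339.1, 153.8, 114.8]
orientation: [-3.141, -0.0, 3.046]
force: [-0.5, -0.2, -3.7]
finger_gap: 38.8
grasp_force: 50.8
```

drive_tool --deltas '[{"translation": [0.03,0,-0.02],"yaw": 0,"grip": 0.4},{"translation": [0.07,0,-0.04],"yaw": 0,"grip": 0.4},{"translation": [0.09,0,-0.045],"yaw": 0,"grip": 0.4},{"translation": [0.09,0,-0.045],"yaw": 0,"grip": 0.4},{"translation": [0.09,0,-0.045],"yaw": 0,"grip": 0.4},{"translation": [0.09,0,-0.045],"yaw": 0,"grip": 0.4},{"translation": [0.09,0,-0.045],"yaw": 0,"grip": 0.4},{"translation": [0.07,0,-0.04],"yaw": 0,"grip": 0.4},{"translation": [0.04,0,-0.03],"yaw": 0,"grip": 0.4},{"translation": [0,0,0],"yaw": 0,"grip": 0.4}]'

```text
clock: 25.63
position: [418.9, 155.4, 71.4]
orientation: [-3.141, -0.001, 3.052]
force: [0.0, -0.3, -3.1]
finger_gap: 39.0
grasp_force: 50.8
```

```bash
python3 q.py bottle tongs
```

```text
25.6333 [418.9 155.4  71.4] [-3.141e+00 -1.000e-03  3.052e+00] F [ 0.  -0.3 -3.1] [-0.01  0.17 -0.04] 50.75936749577522 39.0
scene bottle [(0.84, [420.4, 743.1, -2.7])]
scene tongs [(0.42, [426.9, 163.4, 84.1])]
side bottle [(0.81, [425.1, 749.9, 0.1]), (0.7, [538.4, 146.0, 35.2])]
side tongs [(0.85, [429.4, 161.4, 80.8])]
wrist bottle [(0.68, [536.8, 147.5, 43.7])]
wrist tongs [(0.84, [430.8, 160.1, 86.8])]
```

drive_tool --deltas '[{"translation": [0.04,-0.004,0],"yaw": 0,"grip": 0.4},{"translation": [0.09,-0.008,-0.003],"yaw": 0,"grip": 0.4},{"translation": [0.13,-0.012,-0.003],"yaw": 0,"grip": 0.4},{"translation": [0.14,-0.013,-0.003],"yaw": 0,"grip": 0.4},{"translation": [0.14,-0.013,-0.003],"yaw": 0,"grip": 0.4},{"translation": [0.14,-0.013,-0.003],"yaw": 0,"grip": 0.4},{"translation": [0.14,-0.013,0],"yaw": 0,"grip": 0.4},{"translation": [0.13,-0.012,0],"yaw": 0,"grip": 0.4},{"translation": [0.08,-0.007,0],"yaw": 0,"grip": 0.4},{"translation": [0.04,-0.004,0],"yaw": 0,"grip": 0.4}]'

```text
clock: 26.92
position: [548.2, 142.9, 70.3]
orientation: [3.141, 0.001, 3.051]
force: [-0.8, -0.3, -3.5]
finger_gap: 38.7
grasp_force: 50.8
```

```bash
sed -i "s/'scene','side','wrist'/'scene','side'/" q.py; python3 q.py bottle tongs tile
```

```text
26.9167 [548.2 142.9  70.3] [3.141e+00 1.000e-03 3.051e+00] F [-0.8 -0.3 -3.5] [ 0.02  0.16 -0.06] 50.77917307485335 38.7
scene bottle [(0.56, [673.0, 137.3, 34.9]), (0.48, [421.1, 744.1, -1.6])]
scene tongs [(0.49, [532.4, 390.9, 2.7])]
scene tile [(0.64, [701.3, 133.1, 16.3])]
side bottle [(0.77, [422.5, 751.0, -0.3]), (0.43, [668.6, 134.6, 33.4])]
side tongs [(0.86, [559.0, 151.6, 80.5])]
side tile [(0.63, [703.4, 136.9, 20.4])]
```

drive_tool --deltas '[{"translation": [0.035,-0.001,-0.005],"yaw": 0,"grip": 0.4},{"translation": [0.035,-0.001,-0.005],"yaw": 0,"grip": 0.4},{"translation": [0.035,-0.001,-0.005],"yaw": 0,"grip": 0.4},{"translation": [0.03,-0.001,-0.005],"yaw": 0,"grip": 0.4},{"translation": [0.03,-0.001,-0.005],"yaw": 0,"grip": 0.4},{"translation": [0.025,-0.001,0],"yaw": 0,"grip": 0.4},{"translation": [0,0,0],"yaw": 0,"grip": 0.4},{"translation": [0,0,0],"yaw": 0,"grip": 0.4},{"translation": [0,0,0],"yaw": 0,"grip": 0.4},{"translation": [0,0,0],"yaw": 0,"grip": 0.4}]'

```text
clock: 28.15
position: [569.3, 142.5, 67.5]
orientation: [-3.142, -0.0, 3.052]
force: [-0.6, -1.0, -3.5]
finger_gap: 38.8
grasp_force: 50.8
```

```bash
python3 q.py bottle tile; python3 q.py bottle tile|grep -v '^2'
```

```text
28.15 [569.3 142.5  67.5] [-3.142 -0.     3.052] F [-0.6 -1.  -3.5] [-0.02  0.13 -0.02] 50.78325952174245 38.8
scene bottle [(0.83, [423.2, 745.6, 1.1]), (0.53, [691.8, 136.0, 31.8])]
scene tile [(0.68, [587.6, 130.3, 124.6]), (0.4, [699.6, 138.2, 14.2]), (0.21, [691.5, 152.3, 74.0])]
side bottle [(0.73, [425.9, 751.1, 1.0]), (0.56, [693.6, 133.8, 32.5])]
side tile [(0.56, [703.2, 138.9, 23.0])]
scene bottle [(0.63, [691.2, 138.2, 31.9]), (0.61, [424.5, 743.9, -2.6])]
scene tile [(0.47, [700.4, 133.0, 16.6])]
side bottle [(0.62, [688.9, 134.0, 32.0]), (0.62, [426.3, 752.8, -2.0]), (0.53, [468.6, -94.3, -3.6])]
side tile [(0.64, [700.4, 137.0, 19.9])]
```

drive_tool --deltas '[{"translation": [0.015,-0.001,0],"yaw": 0,"grip": 0.4},{"translation": [0.015,-0.001,0],"yaw": 0,"grip": 0.4},{"translation": [0.012,-0.001,0],"yaw": 0,"grip": 0.4},{"translation": [0,0,0],"yaw": 0,"grip": 0.4},{"translation": [0,0,-0.008],"yaw": 0,"grip": 0.4},{"translation": [0,0,-0.008],"yaw": 0,"grip": 0.4},{"translation": [0,0,-0.008],"yaw": 0,"grip": 0.4},{"translation": [0,0,0],"yaw": 0,"grip": 0.4},{"translation": [0,0,0],"yaw": 0,"grip": 0.4},{"translation": [0,0,0],"yaw": 0,"grip": 0.4}]'

```text
clock: 29.58
position: [569.5, 142.3, 62.9]
orientation: [-3.139, -0.011, 3.053]
force: [-23.5, 2.1, 1.1]
finger_gap: 38.9
grasp_force: 51.3
```

```bash
python3 q.py bottle
```

```text
29.5833 [569.5 142.3  62.9] [-3.139 -0.011  3.053] F [-23.5   2.1   1.1] [0.33 2.58 0.52] 51.274726297706366 38.9
scene bottle [(0.75, [426.6, 744.2, -2.5]), (0.7, [692.4, 134.6, 29.9])]
side bottle [(0.6, [687.2, 134.9, 28.0])]
```

The fingers' upper links touched the shelf edge lightly (23 N). I'll back off 6 mm, set the bottle down there, which is about 11 mm short, and nudge it forward afterwards with the jaw tips.

drive_tool --deltas '[{"translation": [-0.025,0,0],"yaw": 0,"grip": 0.4},{"translation": [-0.025,0,0],"yaw": 0,"grip": 0.4},{"translation": [0,0,0],"yaw": 0,"grip": 0.4},{"translation": [0,0,-0.006],"yaw": 0,"grip": 0.4},{"translation": [0,0,0],"yaw": 0,"grip": 0.4},{"translation": [0,0,0],"yaw": 0,"grip": 0.4},{"translation": [0,0,0],"yaw": 0,"grip": 0.4},{"translation": [0,0,0],"yaw": 0,"grip": 0.4},{"translation": [0,0,0],"yaw": 0,"grip": 0.4},{"translation": [0,0,0],"yaw": 0,"grip": 0.4}]'

```text
clock: 30.62
position: [568.5, 142.1, 63.9]
orientation: [-3.142, 0.0, 3.052]
force: [0.6, 0.6, -2.8]
finger_gap: 39.0
grasp_force: 51.2
```

drive_tool --deltas '[{"translation": [0,0,-0.006],"yaw": 0,"grip": 0.4},{"translation": [0,0,-0.006],"yaw": 0,"grip": 0.4},{"translation": [0,0,-0.006],"yaw": 0,"grip": 0.4},{"translation": [0,0,-0.006],"yaw": 0,"grip": 0.4},{"translation": [0,0,0],"yaw": 0,"grip": 0.4},{"translation": [0,0,0],"yaw": 0,"grip": 0.4},{"translation": [0,0,0],"yaw": 0,"grip": 0.4},{"translation": [0,0,0],"yaw": 0,"grip": 0.4},{"translation": [0,0,0],"yaw": 0,"grip": 0.4},{"translation": [0,0,0],"yaw": 0,"grip": 0.4}]'

```text
clock: 31.45
position: [568.5, 142.1, 61.0]
orientation: [3.142, 0.0, 3.052]
force: [-0.0, -0.7, -3.8]
finger_gap: 39.0
grasp_force: 51.2
```

drive_tool --deltas '[{"translation": [0,0,-0.006],"yaw": 0,"grip": 0.4},{"translation": [0,0,-0.006],"yaw": 0,"grip": 0.4},{"translation": [0,0,-0.006],"yaw": 0,"grip": 0.4},{"translation": [0,0,0],"yaw": 0,"grip": 0.4},{"translation": [0,0,0],"yaw": 0,"grip": 0.4},{"translation": [0,0,0],"yaw": 0,"grip": 0.4},{"translation": [0,0,0],"yaw": 0,"grip": 0.4},{"translation": [0,0,0],"yaw": 0,"grip": 0.4},{"translation": [0,0,0],"yaw": 0,"grip": 0.4},{"translation": [0,0,0],"yaw": 0,"grip": 0.4}]'

```text
clock: 32.28
position: [568.5, 142.1, 58.8]
orientation: [-3.142, -0.0, 3.052]
force: [-0.2, -0.4, -0.9]
finger_gap: 38.9
grasp_force: 51.2
```

```bash
python3 q.py bottle
```

```text
32.2833 [568.5 142.1  58.8] [-3.142 -0.     3.052] F [-0.2 -0.4 -0.9] [0.04 0.13 0.  ] 51.19060920551419 38.9
scene bottle [(0.65, [422.1, 744.2, -0.3]), (0.55, [693.4, 137.0, 29.5])]
side bottle [(0.58, [688.8, 135.6, 27.0]), (0.57, [424.4, 749.8, -0.7])]
```

drive_tool --deltas '[{"translation": [0,0,-0.004],"yaw": 0,"grip": 0.4},{"translation": [0,0,0],"yaw": 0,"grip": 0.4},{"translation": [0,0,0],"yaw": 0,"grip": 0.45},{"translation": [0,0,0],"yaw": 0,"grip": 0.47},{"translation": [0,0,0],"yaw": 0,"grip": 0.49},{"translation": [0,0,0],"yaw": 0,"grip": 0.51},{"translation": [0,0,0],"yaw": 0,"grip": 0.53},{"translation": [0,0,0],"yaw": 0,"grip": 0.55},{"translation": [0,0,0],"yaw": 0,"grip": 0.57},{"translation": [0,0,0],"yaw": 0,"grip": 0.585}]'

```text
clock: 33.32
position: [568.5, 142.1, 58.3]
orientation: [3.142, 0.0, 3.052]
force: [-0.1, -0.1, -1.4]
finger_gap: 49.7
grasp_force: 11.2
```

```bash
python3 q.py bottle tile jaws
```

```text
33.3167 [568.5 142.1  58.3] [3.142 0.    3.052] F [-0.1 -0.1 -1.4] [0.01 0.04 0.01] 11.215816140174866 49.7
scene bottle [(0.76, [424.1, 744.3, -1.3]), (0.6, [692.7, 133.5, 24.1])]
scene tile [(0.56, [701.5, 133.5, 17.6])]
scene jaws [(0.61, [686.9, 137.9, 70.9]), (0.44, [694.2, 136.1, 27.6])]
side bottle [(0.79, [425.4, 748.0, 0.4]), (0.52, [692.3, 134.8, 25.8])]
side tile [(0.43, [699.7, 137.9, 19.1])]
side jaws [(0.8, [689.9, 137.0, 73.5])]
```

drive_tool --deltas '[{"translation": [0,0,0],"yaw": 0,"grip": 0.6},{"translation": [-0.02,0.0014,0],"yaw": 0,"grip": 0.605},{"translation": [-0.04,0.003,0],"yaw": 0,"grip": 0.605},{"translation": [-0.06,0.0042,0],"yaw": 0,"grip": 0.605},{"translation": [-0.07,0.005,0],"yaw": 0,"grip": 0.605},{"translation": [-0.08,0.0056,0],"yaw": 0,"grip": 0.605},{"translation": [-0.1,0.007,0],"yaw": 0,"grip": 0.605},{"translation": [-0.12,0.008,0],"yaw": 0,"grip": 0.6},{"translation": [-0.12,0.008,0],"yaw": 0,"grip": 0.59},{"translation": [-0.05,0,0],"yaw": 0,"grip": 0.59}]'

```text
clock: 34.55
position: [486.8, 147.3, 58.3]
orientation: [-3.141, -0.002, 3.052]
force: [0.1, -0.2, -1.7]
finger_gap: 50.4
grasp_force: 10.9
```

```bash
python3 q.py bottle tile jaws tongs; python3 q.py bottle tile
```

```text
34.55 [486.8 147.3  58.3] [-3.141e+00 -2.000e-03  3.052e+00] F [ 0.1 -0.2 -1.7] [-0.03 -0.    0.02] 10.850235968828201 50.4
scene bottle [(0.77, [423.1, 744.9, -1.7]), (0.53, [693.9, 135.5, 26.5])]
scene tile [(0.46, [702.8, 133.7, 15.2])]
scene jaws []
scene tongs [(0.45, [499.2, 147.7, 76.5])]
side bottle [(0.76, [423.9, 751.0, 1.1]), (0.6, [690.2, 134.3, 25.7])]
side tile [(0.46, [703.5, 136.6, 19.3])]
side jaws [(0.71, [612.2, 141.7, 71.4])]
side tongs [(0.77, [504.8, 147.9, 67.7]), (0.16, [471.4, -89.1, 48.7])]
35.05 [489.6 147.1  58.3] [-3.142  0.     3.051] F [-1.2 -0.5 -1.8] [0.01 0.06 0.01] 10.85005983710289 50.2
scene bottle [(0.73, [422.2, 744.5, 0.1]), (0.67, [695.3, 137.4, 26.6]), (0.38, [533.0, 390.3, -0.3])]
scene tile [(0.63, [699.3, 132.3, 18.2])]
side bottle [(0.65, [689.8, 131.7, 25.6]), (0.6, [423.3, 749.4, 1.0])]
side tile [(0.61, [528.1, 391.9, -1.9]), (0.4, [703.0, 137.3, 18.2])]
```

drive_tool --deltas '[{"translation": [0,0,-0.03],"yaw": 0,"grip": 0.56},{"translation": [0,0,-0.03],"yaw": 0,"grip": 0.53},{"translation": [0.02,-0.003,-0.03],"yaw": 0,"grip": 0.5},{"translation": [0.03,-0.004,-0.03],"yaw": 0,"grip": 0.47},{"translation": [0.04,-0.004,-0.03],"yaw": 0,"grip": 0.46},{"translation": [0.05,-0.005,-0.03],"yaw": 0,"grip": 0.46},{"translation": [0.05,-0.005,-0.03],"yaw": 0,"grip": 0.46},{"translation": [0.05,-0.005,-0.03],"yaw": 0,"grip": 0.46},{"translation": [0.03,-0.005,-0.01],"yaw": 0,"grip": 0.46},{"translation": [0,0,0],"yaw": 0,"grip": 0.46}]'

```text
clock: 36.18
position: [522.4, 143.3, 28.0]
orientation: [-3.142, 0.0, 3.051]
force: [-0.4, -0.9, -1.0]
finger_gap: 39.5
grasp_force: 16.9
```

```bash
python3 q.py bottle jaws tongs
```

```text
36.1833 [522.4 143.3  28. ] [-3.142  0.     3.051] F [-0.4 -0.9 -1. ] [-0.   -0.03  0.05] 16.89750749457744 39.5
scene bottle [(0.62, [424.0, 745.1, -0.1]), (0.49, [692.3, 136.7, 26.8])]
scene jaws []
scene tongs [(0.19, [760.2, 190.3, 19.4])]
side bottle [(0.77, [426.2, 749.6, -0.0]), (0.63, [690.6, 132.5, 24.9])]
side jaws [(0.83, [643.4, 156.0, 37.5]), (0.33, [692.3, 133.1, 26.1])]
side tongs [(0.87, [531.6, 149.5, 40.0])]
```

drive_tool --deltas '[{"translation": [0.02,0,0.008],"yaw": 0,"grip": 0.46},{"translation": [0.02,0,0.008],"yaw": 0,"grip": 0.46},{"translation": [0.02,0,0],"yaw": 0,"grip": 0.46},{"translation": [0.02,0,0],"yaw": 0,"grip": 0.46},{"translation": [0.01,0,0],"yaw": 0,"grip": 0.46},{"translation": [0.01,0,0],"yaw": 0,"grip": 0.46},{"translation": [0,0,0],"yaw": 0,"grip": 0.46},{"translation": [0,0,0],"yaw": 0,"grip": 0.46},{"translation": [0,0,0],"yaw": 0,"grip": 0.46},{"translation": [0,0,0],"yaw": 0,"grip": 0.46}]'

```text
clock: 37.42
position: [533.7, 143.5, 30.3]
orientation: [-3.142, 0.0, 3.052]
force: [-0.1, -0.1, -1.4]
finger_gap: 39.6
grasp_force: 17.2
```

```bash
python3 q.py bottle tile; python3 q.py bottle tile;  python3 p.py c3.png [670,137,50] 40
```

```text
37.4167 [533.7 143.5  30.3] [-3.142  0.     3.052] F [-0.1 -0.1 -1.4] [ 0.01  0.06 -0.02] 17.19740764980088 39.6
scene bottle [(0.73, [472.4, -88.4, 51.1]), (0.7, [703.2, 133.5, 25.1])]
scene tile [(0.58, [699.4, 135.8, 17.0])]
side bottle [(0.56, [701.5, 131.8, 25.3]), (0.56, [424.8, 751.3, 1.7])]
side tile [(0.48, [701.6, 135.3, 20.0])]
37.7167 [533.7 143.5  30.3] [3.142 0.    3.052] F [ 0.4  0.  -1.9] [-0.06  0.1  -0.04] 17.201492110616527 39.6
scene bottle [(0.6, [702.1, 134.1, 25.1]), (0.5, [420.9, 744.8, -0.5])]
scene tile [(0.64, [702.7, 132.4, 20.0])]
side bottle [(0.79, [425.6, 749.3, 0.4]), (0.4, [702.8, 131.0, 27.4]), (0.34, [555.1, 346.6, 14.1])]
side tile [(0.58, [545.3, 151.6, 41.9]), (0.56, [702.8, 134.8, 20.0])]
side 225 146 5.0
scene 176 203 5.0
```

View pics/c3.png

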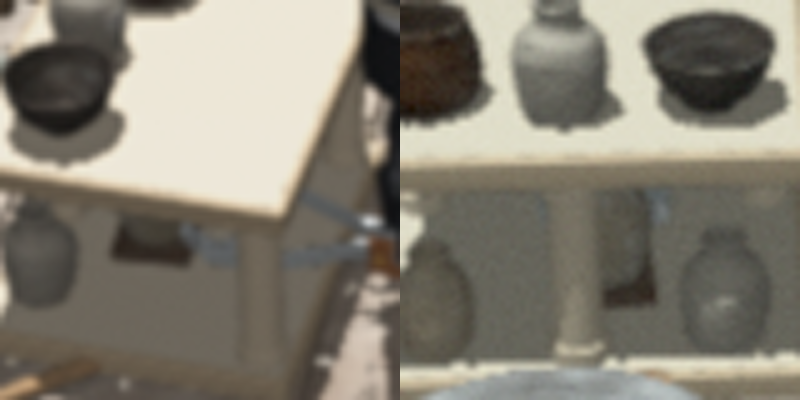

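The last view shows the bottle's foot centred on the tile: side foot near (153,245), tile spanning 112–190. The networks agree to about 3 mm. Now I retreat and take the tongs back to the rest.

drive_tool --deltas '[{"translation": [-0.03,0.003,0],"yaw": 0,"grip": 0.46},{"translation": [-0.08,0.007,0],"yaw": 0,"grip": 0.46},{"translation": [-0.14,0.012,0.005],"yaw": 0,"grip": 0.46},{"translation": [-0.16,0.014,0.01],"yaw": 0,"grip": 0.46},{"translation": [-0.16,0.014,0.01],"yaw": 0,"grip": 0.46},{"translation": [-0.16,0.01,0.01],"yaw": 0,"grip": 0.5},{"translation": [-0.16,0,0.01],"yaw": 0,"grip": 0.54},{"translation": [-0.16,0,0.01],"yaw": 0,"grip": 0.57},{"translation": [-0.12,0,0.01],"yaw": 0,"grip": 0.585},{"translation": [-0.08,0,0.02],"yaw": 0,"grip": 0.585}]'

```text
clock: 38.95
position: [381.4, 150.5, 40.4]
orientation: [-3.141, -0.001, 3.052]
force: [-0.3, 0.1, -2.2]
finger_gap: 49.9
grasp_force: 11.2
```

drive_tool --deltas '[{"translation": [-0.05,-0.02,0.06],"yaw": -0.0047,"grip": 0.585},{"translation": [-0.05,-0.06,0.08],"yaw": -0.0047,"grip": 0.585},{"translation": [-0.05,-0.1,0.08],"yaw": -0.0047,"grip": 0.585},{"translation": [-0.05,-0.12,0.08],"yaw": -0.0047,"grip": 0.585},{"translation": [-0.05,-0.15,0.08],"yaw": -0.0047,"grip": 0.585},{"translation": [-0.05,-0.15,0.08],"yaw": -0.0047,"grip": 0.585},{"translation": [-0.05,-0.15,0.08],"yaw": -0.0047,"grip": 0.585},{"translation": [-0.05,-0.15,0.08],"yaw": -0.0047,"grip": 0.585},{"translation": [0,-0.15,0.08],"yaw": -0.0047,"grip": 0.585},{"translation": [0,-0.15,0.05],"yaw": -0.0047,"grip": 0.585}]'

```text
clock: 39.78
position: [335.8, 5.7, 131.9]
orientation: [3.141, 0.002, 2.902]
force: [0.6, 0.0, -1.5]
finger_gap: 50.1
grasp_force: 11.2
```

```bash
python3 q.py bottle tile tongs
```

```text
39.7833 [335.8   5.7 131.9] [3.141e+00 2.000e-03 2.902e+00] F [ 0.6  0.  -1.5] [ 0.01  0.01 -0.  ] 11.216641366481781 50.1
scene bottle [(0.81, [423.6, 743.6, -2.5]), (0.64, [702.2, 134.2, 28.4]), (0.19, [532.5, 391.7, -0.7])]
scene tile [(0.39, [702.2, 133.5, 18.7]), (0.34, [585.6, 134.2, 125.4])]
scene tongs [(0.84, [347.0, 5.2, 146.0])]
side bottle [(0.98, [424.0, 749.0, 1.5]), (0.48, [697.4, 128.1, 27.0])]
side tile [(0.41, [702.5, 134.0, 23.0])]
side tongs [(0.81, [350.2, 3.8, 139.0]), (0.65, [684.3, 120.2, -3.2])]
```

drive_tool --deltas '[{"translation": [0,-0.1,0],"yaw": 0,"grip": 0.585},{"translation": [0,-0.18,0],"yaw": 0,"grip": 0.585},{"translation": [0,-0.18,0],"yaw": 0,"grip": 0.585},{"translation": [0.1,-0.16,0],"yaw": 0,"grip": 0.585},{"translation": [0.18,-0.08,-0.08],"yaw": 0,"grip": 0.585},{"translation": [0.2,0,-0.1],"yaw": 0,"grip": 0.585},{"translation": [0.2,0,-0.1],"yaw": 0,"grip": 0.585},{"translation": [0.18,0,-0.1],"yaw": 0,"grip": 0.585},{"translation": [0.12,0,-0.08],"yaw": 0,"grip": 0.585},{"translation": [0.03,0,-0.03],"yaw": 0,"grip": 0.585}]'

```text
clock: 41.02
position: [458.3, -76.7, 70.1]
orientation: [3.141, -0.001, 2.905]
force: [-1.0, 0.9, -2.6]
finger_gap: 50.1
grasp_force: 11.2
```

```bash
python3 q.py tongs jaws cheeks; python3 q.py tongs jaws rest_seat; python3 m.py | grep -v bottle
```

```text
41.0167 [458.3 -76.7  70.1] [ 3.141e+00 -1.000e-03  2.905e+00] F [-1.   0.9 -2.6] [-0.04  0.03  0.03] 11.21040254831314 50.1
scene tongs [(0.81, [467.4, -77.6, 83.6])]
scene jaws [(0.83, [580.8, -97.6, 84.3]), (0.19, [688.9, 127.0, 1.8])]
scene cheeks [(0.76, [475.5, -82.4, 87.0]), (0.21, [533.8, 389.8, -0.2]), (0.16, [578.3, -97.5, 83.0])]
side tongs [(0.95, [470.8, -78.5, 81.2])]
side jaws [(0.92, [576.6, -101.3, 86.0])]
side cheeks []
41.4167 [456.6 -77.3  72.2] [-3.142e+00  1.000e-03  2.904e+00] F [ 0.8 -0.3 -2.2] [ 0.02 -0.04  0.02] 11.220664232969284 49.9
scene tongs [(0.66, [467.7, -81.3, 85.7]), (0.48, [701.3, 131.9, 28.1])]
scene jaws [(0.97, [577.3, -99.7, 85.1])]
scene rest_seat [(0.68, [472.0, -89.3, 49.0])]
side tongs [(0.73, [470.7, -77.0, 81.3])]
side jaws [(0.97, [575.5, -98.4, 85.0])]
side rest_seat [(0.84, [469.8, -89.6, 44.3]), (0.44, [471.9, -80.0, 86.3])]
scene tongs s -10.0 151.0
  s 44 t -29.9 34.0 mid 2.1
  s 52 t -33.3 33.3 mid 0.0
  s 60 t -36.6 32.6 mid -2.0
  s 68 t -40.0 34.7 mid -2.6
  s 76 t -46.2 -26.0 mid -36.1
  s 84 t -46.5 -29.8 mid -38.2
  s 92 t 
[... 187 characters left out ...]
.9 mid 3.3
  s 148 t -34.2 50.1 mid 8.0
   at z=50 [465.3 726.4  50. ] rel s,t -181.1 783.1
   at z=50 [703.5 143.7  50. ] rel s,t 187.6 272.9
   at z=50 [767.3 193.3  50. ] rel s,t 237.9 336.1
side tongs s -70.0 145.0
  s 44 t -21.0 35.6 mid 7.3
  s 52 t -25.3 44.6 mid 9.7
  s 60 t -34.0 47.1 mid 6.6
  s 68 t -37.1 45.6 mid 4.2
  s 76 t -41.6 54.6 mid 6.5
  s 84 t -44.7 58.3 mid 6.8
  s 92 t -42.1 55.6 mid 6.7
  s 100 t -46.6 58.0 mid 5.7
  s 108 t -47.2 55.3 mid 4.0
  s 116 t -45.9 57.8 mid 5.9
  s 124 t -47.8 -27.9 mid -37.9
  s 132 t -46.5 -24.1 mid -35.3
  s 140 t -42.6 -21.5 mid -32.0
   at z=50 [424.3 759.6  50. ] rel s,t -228.7 805.7
   at z=50 [695.6 166.7  50. ] rel s,t 174.5 293.4
```

drive_tool --deltas '[{"translation": [0.005,-0.028,0],"yaw": 0.0003,"grip": 0.58},{"translation": [0.005,-0.028,0],"yaw": 0.0003,"grip": 0.58},{"translation": [0.005,-0.028,0],"yaw": 0,"grip": 0.58},{"translation": [0,0,0],"yaw": 0,"grip": 0.58},{"translation": [0,0,-0.05],"yaw": 0,"grip": 0.58},{"translation": [0,0,-0.05],"yaw": 0,"grip": 0.58},{"translation": [0,0,-0.05],"yaw": 0,"grip": 0.58},{"translation": [0,0,-0.05],"yaw": 0,"grip": 0.58},{"translation": [0,0,0],"yaw": 0,"grip": 0.58},{"translation": [0,0,0],"yaw": 0,"grip": 0.58}]'

```text
clock: 42.95
position: [458.4, -87.3, 47.2]
orientation: [3.142, -0.001, 2.906]
force: [0.6, 0.4, -1.2]
finger_gap: 49.7
grasp_force: 11.4
```

```bash
python3 q.py tongs jaws
```

```text
42.95 [458.4 -87.3  47.2] [ 3.142e+00 -1.000e-03  2.906e+00] F [ 0.6  0.4 -1.2] [0.01 0.   0.05] 11.383240967988968 49.7
scene tongs [(0.94, [467.4, -91.2, 60.8]), (0.18, [555.2, 345.1, 16.3])]
scene jaws [(0.98, [577.6, -111.5, 61.9])]
side tongs [(0.58, [474.3, -88.9, 59.1]), (0.57, [703.2, 138.9, 21.6]), (0.56, [557.4, 345.7, 15.0])]
side jaws [(0.91, [579.4, -109.8, 60.6])]
```

drive_tool --deltas '[{"translation": [0,0,-0.02],"yaw": 0,"grip": 0.58},{"translation": [0,0,-0.02],"yaw": 0,"grip": 0.58},{"translation": [0,0,-0.02],"yaw": 0,"grip": 0.58},{"translation": [0,0,-0.02],"yaw": 0,"grip": 0.58},{"translation": [0,0,-0.02],"yaw": 0,"grip": 0.58},{"translation": [0,0,-0.02],"yaw": 0,"grip": 0.58},{"translation": [0,0,0],"yaw": 0,"grip": 0.58},{"translation": [0,0,0],"yaw": 0,"grip": 0.58},{"translation": [0,0,0],"yaw": 0,"grip": 0.58},{"translation": [0,0,0],"yaw": 0,"grip": 0.58}]'

```text
clock: 44.08
position: [458.8, -87.4, 33.4]
orientation: [-3.142, 0.0, 2.906]
force: [0.4, 0.4, -2.3]
finger_gap: 49.9
grasp_force: 11.4
```

```bash
python3 q.py tongs jaws
```

```text
44.0833 [458.8 -87.4  33.4] [-3.142  0.     2.906] F [ 0.4  0.4 -2.3] [ 0.    0.02 -0.01] 11.384398341178894 49.9
scene tongs []
scene jaws [(0.78, [580.2, -108.7, 48.6])]
side tongs [(0.74, [472.2, -85.6, 44.3])]
side jaws [(0.74, [581.4, -107.7, 44.9])]
```

drive_tool --deltas '[{"translation": [-0.008,-0.008,0],"yaw": -0.005,"grip": 0.58},{"translation": [-0.008,-0.008,0],"yaw": -0.005,"grip": 0.58},{"translation": [0,0,0],"yaw": 0,"grip": 0.58},{"translation": [0,0,-0.01],"yaw": 0,"grip": 0.58},{"translation": [0,0,-0.01],"yaw": 0,"grip": 0.58},{"translation": [0,0,0],"yaw": 0,"grip": 0.58},{"translation": [0,0,0],"yaw": 0,"grip": 0.58},{"translation": [0,0,0],"yaw": 0,"grip": 0.58},{"translation": [0,0,0],"yaw": 0,"grip": 0.58},{"translation": [0,0,0],"yaw": 0,"grip": 0.58}]'

```text
clock: 45.22
position: [456.9, -89.4, 31.1]
orientation: [-3.141, 0.0, 2.875]
force: [-1.6, 0.5, 4.9]
finger_gap: 49.7
grasp_force: 12.0
```

```bash
python3 q.py tongs jaws
```

```text
45.2167 [456.9 -89.4  31.1] [-3.141  0.     2.875] F [-1.6  0.5  4.9] [-0.08  0.31  0.13] 11.991234719753265 49.7
scene tongs [(0.86, [467.5, -88.8, 46.8]), (0.47, [584.9, 135.3, 125.5])]
scene jaws [(0.75, [576.8, -113.1, 45.0])]
side tongs [(0.95, [472.3, -87.5, 41.0])]
side jaws [(0.61, [575.0, -114.5, 45.6])]
```

drive_tool --deltas '[{"translation": [0,0,0],"yaw": 0,"grip": 0.6},{"translation": [0,0,0],"yaw": 0,"grip": 0.62},{"translation": [0,0,0],"yaw": 0,"grip": 0.64},{"translation": [0,0,0],"yaw": 0,"grip": 0.67},{"translation": [0,0,0],"yaw": 0,"grip": 0.72},{"translation": [0,0,0],"yaw": 0,"grip": 0.8},{"translation": [0,0,0],"yaw": 0,"grip": 0.9},{"translation": [0,0,0],"yaw": 0,"grip": 1},{"translation": [0,0,0],"yaw": 0,"grip": 1},{"translation": [0,0,0],"yaw": 0,"grip": 1}]'

```text
clock: 46.35
position: [456.8, -89.3, 30.9]
orientation: [-3.142, 0.0, 2.874]
force: [-0.1, 0.0, 0.5]
finger_gap: 85.2
grasp_force: 0.0
```

drive_tool --deltas '[{"translation": [0,0,0.02],"yaw": 0,"grip": 1},{"translation": [0,0,0.05],"yaw": 0,"grip": 1},{"translation": [0,0,0.1],"yaw": 0,"grip": 1},{"translation": [0,0,0.15],"yaw": 0,"grip": 1},{"translation": [0,0,0.2],"yaw": 0,"grip": 1},{"translation": [0,0,0.2],"yaw": 0,"grip": 1},{"translation": [0,0,0.2],"yaw": 0,"grip": 1},{"translation": [0,0,0.1],"yaw": 0,"grip": 1},{"translation": [0,0,0],"yaw": 0,"grip": 1},{"translation": [0,0,0],"yaw": 0,"grip": 1}]'

```text
clock: 47.18
position: [456.9, -89.3, 153.6]
orientation: [-3.142, 0.001, 2.874]
force: [-0.2, 0.2, 0.0]
finger_gap: 85.6
grasp_force: 0.0
```

```bash
python3 q.py tongs jaws rest_seat bottle tile; python3 q.py tongs bottle tile; python3 b.py w9.png tongs cheeks rest_seat
```

```text
47.1833 [456.9 -89.3 153.6] [-3.142e+00  1.000e-03  2.874e+00] F [-0.2  0.2  0. ] [-0.    0.03  0.04] 0.0 85.6
scene tongs [(0.68, [469.5, -93.8, 44.8])]
scene jaws [(0.88, [579.7, -117.4, 43.5])]
scene rest_seat [(0.7, [473.2, -88.5, 46.0]), (0.61, [699.9, 137.4, 16.1])]
scene bottle [(0.58, [702.0, 134.4, 27.1]), (0.57, [419.3, 742.4, -1.4]), (0.25, [557.5, 349.3, 16.6])]
scene tile [(0.39, [701.7, 135.4, 17.0])]
side tongs [(0.86, [470.9, -90.3, 41.1])]
side jaws [(0.59, [575.3, -115.1, 45.8])]
side rest_seat [(0.74, [472.9, -88.8, 46.5])]
side bottle [(0.64, [424.8, 749.4, 0.4]), (0.52, [703.6, 132.6, 24.4])]
side tile [(0.5, [703.6, 138.4, 20.4])]
47.7833 [456.8 -89.3 153.2] [-3.142 -0.     2.874] F [ 0.2 -0.1 -0.5] [ 0.03  0.03 -0.02] 0.0 85.1
scene tongs [(0.84, [466.6, -91.7, 46.1]), (0.2, [762.5, 193.1, 16.6])]
scene bottle [(0.74, [420.6, 741.9, -2.2]), (0.51, [703.6, 133.9, 25.3])]
scene tile [(0.45, [700.3, 131.4, 16.5])]
side tongs []
side bottle [(0.88, [422.8, 753.3, 0.1]), (0.39, [699.3, 132.3, 25.6])]
side tile [(0.61, [703.8, 136.2, 18.7])]
[[-0.965, 0.264, 0.0, 456.786], [0.264, 0.965, -0.0, -89.326], [-0.0, -0.0, -1.0, 153.291], [0.0, 0.0, 0.0, 1.0]] [[0.0, -0.95, -0.3, 78.54], [1.0, 0.0, -0.0, 0.26], [0.0, -0.3, 0.95, -157.56], [0.0, 0.0, 0.0, 1.0]] 322.57687950319115 283.06122453109674 205.8568950970045
tongs []
cheeks [(0.57, [690.6, 127.9, -0.1])]
rest_seat [(0.65, [470.1, -94.0, 47.1])]
```

```bash
python3 -c "
from plant import env
print(env.close_job())"
```

```text
the job is handed in; nothing more can be done
None
```

I handed the job in: by the last camera readings the bottle stands about 2 mm from the tile's centre and the tongs lie level on their rest. I set the bottle down about 10 mm short, because the fingers touched the upper shelf edge (about 23 N), and then pushed it onto the centre with the jaw tips; I haven't seen the judge's result.

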